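# Load a crown seating jig with slotted weights and tack-cure

### The arm

A 6-joint arm with a two-finger parallel gripper is mounted at the origin on the work surface. World frame = base frame: x ahead of the robot, y to its left, z up, the work surface at z = 0. Lengths are in m, angles in rad, forces in N, time in s.
With the tool pointing down it reaches from about 0.35 to 0.975 m from the base axis. Payload 4.9 kg.
Tool frame: the origin (TCP) lies at the very end of the fingers, on their centre line; the grasp point (between the pads) lies 19 mm behind it; z points along the fingers, y is the line along which they close (so a half turn about z gives the same grasp; the last joint's range is limited). The gripper opens to 85 mm and grips with 20 to 120 N. Pads are 22 mm wide; open, the fingers measure 114 mm over their backs; the gripper's body (76 mm by 85 mm) begins 54 mm behind the grasp point. The pads swing forward as they close: fully open they stand 13 mm farther back than shut.
Start: joints at [-1.281, 0.053, 1.613, -0, 1.476, -0.119], TCP at [0.248, -0.573, 0.231] pointing down, gripper open.
Joint ranges: [-3.01, 3.01], [-1.01, 2.22], [0.06, 2.58], [-1.02, 4.17], [0.09, 2.62], [-3.14, 3.14]. Speed limits (rad/s): [2.57, 2.57, 3.14, 3.14, 3.14, 3.14].

### API

Orientations are given as a rotation vector (axis times angle).
In Python, from station import ctrl gives the robot as it stands.
- The arm moves only by the tool jog_arm, never from a script. Its argument "plan" is a list of rows, each a list of 7 numbers: the shift along the tool's x, y, z in units of 0.02 m (1.0 is 0.02 m), then the turn, a rotation vector about the tool's x, y, z in units of 45 degrees (1.0 is 45 degrees), then the opening, from -1 (shut) to 1 (fully open). A call has 1 to 8 rows; each row shifts and turns the commanded pose from where the row before left it, along the tool's axes as they then stand; what a row does not reach is not made up. A row lasts 1/10 s, in which the tool goes at most 50 mm and 8.59 degrees, less where a joint would pass 70% of its speed; a pose out of reach is approached as far as the arm can. A call with a number of a shift or a turn outside -1 to 1 is refused whole. A call with a gripper value outside its range is refused whole. The fingers move at their own pace and stop on an object; "grip_force" is the grip in N (left out, the last holds). Time passes only in rows, so rows that do not move let the fingers close. It gives the time, the measured TCP pose, the force, the opening and the grip force at its end, in the units of the state.
- ctrl.get_obs(): the state, without advancing time (a new reading comes with each control period).
- ctrl.get_image(name): name is "side" or "top"; returns (picture, depth): 400x640x3 uint8, red, green, blue; 400x640 float32, m along the optical axis (not along the pixel's ray), 0 where there is no reading.
- ctrl.camera_info(name): a dict with "camera_matrix" (3x3 intrinsics, pixels), "rvec" (rotation vector, rad) and "tvec" (3), from world to camera coordinates, as OpenCV has them. Camera axes: x right, y down, z forward; pixel columns grow to the right and rows downward; lengths in m; the calibration is good to about 2 mm. A picture is of the moment at which its call begins. camera_info takes no time and is no camera call.
- ctrl.finish_job(): hands the job in; it is judged then, once.
The state is a dict: "t": time; "q": joint angles; "dq": joint speeds; "effort": joint torques, N m; "tool_pos": TCP position; "tool_rot": TCP orientation; "contact_force": force on the tool from outside, world axes, zero at the start; "wrist_torque": the same for the moment, N m; "opening": finger opening in m; "grip_force": force on a finger pad.
Only numpy, scipy, OpenCV 4.12 (cv2) and the standard library are available. Lean on these libraries where they do the work, as an engineer would, in place of code of your own. Each camera call takes 0.05 s, during which the arm holds its last target. There are 200 camera calls.

### The job

Cement the crown under dead load: press the jig's plunger down until it rests on the crown, then put every brass slotted disc on the bench flat onto the plunger's spindle, slot home round the spindle and each slot pointing at least a quarter turn away from the slots of the discs touching it, so that none can slide off. Then pick up the curing light, aim its tip squarely at the crown from 10 to 20 mm away and hold it there steadily, without touching the crown, for three seconds, and lay it back flat on its blue mat. Leave the load standing, and leave the other things on the bench as they are.

Things in the scene. Friction and masses are not known exactly. Their poses are not given: they have to be found in the camera images.
- plunger (a joint): how far the jig's plunger has been lowered, m: 0 fully raised, 0.030 resting on the crown (a firm stop). A friction collar holds it wherever it is left until about 3 N more presses on it; each disc weighs about 2.7 N. It slides straight down, with 6 N of friction in all
- jig: dead-weight seating jig: grey base 150 x 110 mm, 16 mm thick, aluminium column and arm (all of it below 145 mm), and a brass bush in which a vertical steel plunger slides. Origin on the table under the plunger's axis; z up, x horizontally to the column (54 to 82 mm from the axis); the -x side is open, the base reaching 57 mm that way, 93 mm to +x and 55 mm to either side
- platform (a point): top of the plunger's round steel loading platform (60 mm across, 6 mm thick), on its axis: 157 mm above the table with the plunger fully down, 187 mm fully raised; axes as jig. From it a steel spindle 8 mm thick stands up 58 mm and carries a black round head 20 mm across and 4 mm thick, whose top is 62 mm above this point
- crown: white ceramic crown, 15 mm across and 13 mm tall, fixed on a tan stone die in the jig, straight below the plunger; origin at its centre, 73 mm above the table; axes as jig. The die's aluminium cup below it is 48 mm across, its top 38 mm above the table
- disc1_centre (a point): brass slotted weight disc 1 (absent in some starts): 72 mm across, 10 mm thick, 0.27 kg or so, with a slot 13 mm wide from the rim to 5 mm past the centre and two parallel finger flats 64 mm apart, 33 mm long. Both faces are alike. This point is its centre, half-way up; z up (down if it was knocked over), x points along the slot out of its mouth, the flats face +y and -y
- disc1_mouth (a point): mouth of the slot of disc 1: the middle of the slot at the rim, 36 mm from the centre along the disc's x
- disc2_centre (a point): brass slotted weight disc 2 (absent in some starts): 72 mm across, 10 mm thick, 0.27 kg or so, with a slot 13 mm wide from the rim to 5 mm past the centre and two parallel finger flats 64 mm apart, 33 mm long. Both faces are alike. This point is its centre, half-way up; z up (down if it was knocked over), x points along the slot out of its mouth, the flats face +y and -y
- disc2_mouth (a point): mouth of the slot of disc 2: the middle of the slot at the rim, 36 mm from the centre along the disc's x
- disc3_centre (a point): brass slotted weight disc 3 (absent in some starts): 72 mm across, 10 mm thick, 0.27 kg or so, with a slot 13 mm wide from the rim to 5 mm past the centre and two parallel finger flats 64 mm apart, 33 mm long. Both faces are alike. This point is its centre, half-way up; z up (down if it was knocked over), x points along the slot out of its mouth, the flats face +y and -y
- disc3_mouth (a point): mouth of the slot of disc 3: the middle of the slot at the rim, 36 mm from the centre along the disc's x
- disc4_centre (a point): brass slotted weight disc 4 (absent in some starts): 72 mm across, 10 mm thick, 0.27 kg or so, with a slot 13 mm wide from the rim to 5 mm past the centre and two parallel finger flats 64 mm apart, 33 mm long. Both faces are alike. This point is its centre, half-way up; z up (down if it was knocked over), x points along the slot out of its mouth, the flats face +y and -y
- disc4_mouth (a point): mouth of the slot of disc 4: the middle of the slot at the rim, 36 mm from the centre along the disc's x
- disc5_centre (a point): brass slotted weight disc 5 (absent in some starts): 72 mm across, 10 mm thick, 0.27 kg or so, with a slot 13 mm wide from the rim to 5 mm past the centre and two parallel finger flats 64 mm apart, 33 mm long. Both faces are alike. This point is its centre, half-way up; z up (down if it was knocked over), x points along the slot out of its mouth, the flats face +y and -y
- disc5_mouth (a point): mouth of the slot of disc 5: the middle of the slot at the rim, 36 mm from the centre along the disc's x
- light (a point): hand-held curing light, cream, 200 mm long, 0.18 kg, lying level on its mat; it lights by itself when lifted. This point is the centre of its handle (a block 130 long, 28 wide, 32 mm high, rounded) and about 5 mm behind its balance point; x points along it to the tip, z up. An orange shield plate 52 mm wide and 30 mm high stands across it 78 mm ahead of this point
- light_tip (a point): the light-emitting end of the curing light's straight dark guide (10 mm across), on the handle's axis 135 mm ahead of light; the light goes out along +x
- curing_light: the same curing light; origin at the underside of the handle, below its centre
- mat: the curing light's flat blue mat, 250 x 120 mm, 4 mm thick, fixed to the table; origin on the table under its centre, x along its length
- cast: bystander: tan stone dental cast, 60 x 62 x 32 mm, among the discs; origin at the centre of its underside
- bowl: bystander: dark green rubber mixing bowl, 112 mm across, 62 mm high; origin at the centre of its underside
- impression_tray: bystander: blue impression tray, 100 x 62 x 22 mm, lying flat; origin on its underside
- bottle: bystander: small amber bottle, 44 mm across, 95 mm high; origin at the centre of its underside
- jar: bystander: white jar with green lid, 56 mm across, 45 mm high; origin at the centre of its underside
- spatula: bystander: mixing spatula lying flat, about 180 mm long
Not all that is in view belongs to the job. What is shaped like the part that bears disc4_centre but orange or red is not meant.

How it is judged:
On the way, in this order (a step that is already met when the one before it is completed fails the run):
1. the plunger is pressed down onto the crown (value of joint plunger above 0.027 m), for 0.2 s.
2. every disc sits flat and home on the spindle, neighbours' slots staggered (horizontal distance between each of disc1_centre, disc2_centre, disc3_centre, disc4_centre, disc5_centre and platform below 0.008 m and z of disc1_centre in the frame of platform between 0.002 and 0.05 m and angle between the z axis of each of disc1_centre, disc2_centre, disc3_centre, disc4_centre, disc5_centre and the z axis of platform, either way round below 0.1 rad and (z of disc2_centre in the frame of disc1_centre above 0.015 m or z of disc2_centre in the frame of disc1_centre below -0.015 m or x of disc2_mouth in the frame of disc1_centre below 0.018 m) and (z of disc3_centre in the frame of disc1_centre above 0.015 m or z of disc3_centre in the frame of disc1_centre below -0.015 m or x of disc3_mouth in the frame of disc1_centre below 0.018 m) and (z of disc4_centre in the frame of disc1_centre above 0.015 m or z of disc4_centre in the frame of disc1_centre below -0.015 m or x of disc4_mouth in the frame of disc1_centre below 0.018 m) and (z of disc5_centre in the frame of disc1_centre above 0.015 m or z of disc5_centre in the frame of disc1_centre below -0.015 m or x of disc5_mouth in the frame of disc1_centre below 0.018 m) and z of disc2_centre in the frame of platform between 0.002 and 0.05 m and (z of disc3_centre in the frame of disc2_centre above 0.015 m or z of disc3_centre in the frame of disc2_centre below -0.015 m or x of disc3_mouth in the frame of disc2_centre below 0.018 m) and (z of disc4_centre in the frame of disc2_centre above 0.015 m or z of disc4_centre in the frame of disc2_centre below -0.015 m or x of disc4_mouth in the frame of disc2_centre below 0.018 m) and (z of disc5_centre in the frame of disc2_centre above 0.015 m or z of disc5_centre in the frame of disc2_centre below -0.015 m or x of disc5_mouth in the frame of disc2_centre below 0.018 m) and z of disc3_centre in the frame of platform between 0.002 and 0.05 m and (z of disc4_centre in the frame of disc3_centre above 0.015 m or z of disc4_centre in the frame of disc3_centre below -0.015 m or x of disc4_mouth in the frame of disc3_centre below 0.018 m) and (z of disc5_centre in the frame of disc3_centre above 0.015 m or z of disc5_centre in the frame of disc3_centre below -0.015 m or x of disc5_mouth in the frame of disc3_centre below 0.018 m) and z of disc4_centre in the frame of platform between 0.002 and 0.05 m and (z of disc5_centre in the frame of disc4_centre above 0.015 m or z of disc5_centre in the frame of disc4_centre below -0.015 m or x of disc5_mouth in the frame of disc4_centre below 0.018 m) and z of disc5_centre in the frame of platform between 0.002 and 0.05 m and value of joint plunger above 0.027 m), for 0.4 s.
3. the curing light's tip is aimed at the crown, close and steady, for three seconds (y of crown in the frame of light_tip between -0.007 and 0.007 m and z of crown in the frame of light_tip between -0.007 and 0.007 m and x of crown in the frame of light_tip between 0.01 and 0.036 m and linear speed of curing_light below 0.025 m/s and angular speed of curing_light below 0.2 rad/s), for 3 s.
At the end, for the whole second after the job is handed in: Plunger down 27 mm or more; each present disc flat on the stack, centre within 8 mm of the spindle axis, touching discs' slots over 60 degrees apart; light aimed 3 s, crown 10-36 mm ahead of its tip, within 7 mm of its axis; then flat on its mat (65 x 50 mm from its centre), at rest (all of step 2 and x of light in the frame of mat between -0.065 and 0.065 m and y of light in the frame of mat between -0.05 and 0.05 m and y of light_tip in the frame of mat between -0.06 and 0.06 m and z of each of light, light_tip in the frame of mat below 0.026 m and linear speed of curing_light below 0.02 m/s).
It fails at once if another thing on the bench is moved more than 50 mm or tipped over (distance of any of cast, bowl, impression_tray, bottle, jar, spatula from where it was at the start of the episode above 0.05 m or angle between any of cast, bowl, impression_tray, bottle, jar, spatula's own z axis and vertical above 0.6 rad).
It fails at once if the curing light presses on the crown (contact force between curing_light and crown above 1 N).
Of disc1, disc2, disc3, disc4, disc5 only 3 to 5 are there at a start; the rules pass over those that are not, and their reading is None.
At some moment in a run one of disc1, disc2, disc3, disc4, disc5, curing_light may be knocked a few centimetres aside while the robot is not near it.
It also fails if it takes over 210 s, if anything falls off the work surface, if the arm or the gripper's body presses on something with over 40 N, if the wrist force passes 120 N, or if a joint passes its speed limit or range.

## Working session

There is one attempt and no reset: what is moved stays moved. The work goes in short steps, Python scripts to look and compute and a tool call to move; the robot and the scene stay as the last step left them, time stands still between calls to the robot, and variables do not carry over. Pictures are saved under pics/ and viewed, at most 14 in all, crops included, and the job is handed in when it is done.

Besides the shell and the picture viewer there is one more tool, called after "Request:" as name([rows], argument=value, ...), one row to a line, values as JSON. jog_arm: Moves the arm, as the interface text tells. Shifts and turns lie within -1 to 1; 1 stands for 0.02 m of shift or 45 degrees of turn. Its arguments: {"type":"object","properties":{"plan":{"type":"array"},"grip_force":{"type":"number"}},"required":["plan"]}

```bash
ls; mkdir -p pics
cat > h.py <<'E'
import numpy as np, cv2, sys
from scipy.spatial.transform import Rotation as R
from station import ctrl
def snap(n,fn):
    im,d=ctrl.get_image(n); cv2.imwrite('pics/'+fn+'.png',im[:,:,::-1]); np.save('pics/'+fn+'.npy',d); return im,d
def cam(n):
    c=ctrl.camera_info(n); return np.array(c['camera_matrix']),R.from_rotvec(np.array(c['rvec']).ravel()).as_matrix(),np.array(c['tvec']).ravel()
def pz(n,u,v,z):  # pixel -> world on plane z
    K,Rm,t=cam(n); r=Rm.T@np.linalg.inv(K)@[u,v,1]; o=-Rm.T@t; return o+r*(z-o[2])/r[2]
def cloud(n,d):
    K,Rm,t=cam(n); v,u=np.mgrid[:d.shape[0],:d.shape[1]]
    p=np.stack([u,v,np.ones_like(u)],-1)@np.linalg.inv(K).T*d[...,None]
    return (p-t)@Rm
def proj(n,p):
    K,Rm,t=cam(n); q=K@(Rm@np.asarray(p)+t); return q[:2]/q[2]
E
python3 - <<'E'
from h import *
for n in('side','top'):
    im,d=snap(n,n+'0'); K,Rm,t=cam(n); print(n,K.round(1).tolist(),(-Rm.T@t).round(3),Rm.round(2).tolist())
print(ctrl.get_obs())
E
```

```text
pics
side [[418.6, 0.0, 325.5], [0.0, 418.6, 210.7], [0.0, 0.0, 1.0]] [-0.04   0.795  0.692] [[-0.78, -0.63, 0.02], [-0.33, 0.39, -0.86], [0.53, -0.67, -0.51]]
top [[393.3, 0.0, 318.4], [0.0, 393.3, 195.3], [0.0, 0.0, 1.0]] [0.423 0.048 1.19 ] [[0.02, -1.0, -0.02], [-0.99, -0.02, -0.12], [0.12, 0.03, -0.99]]
{'t': 0.1, 'q': array([-1.28097480e+00,  5.32734783e-02,  1.61417279e+00,  1.73998534e-05,
        1.47599327e+00, -1.18979796e-01]), 'dq': array([-1.07211465e-04, -2.44007587e-05, -4.60649920e-03,  4.55601848e-04,
        6.46579367e-04,  8.47420661e-04]), 'effort': array([-1.49469893e-04, -3.94907427e+01, -3.71363068e+01, -6.88637465e-05,
        3.99524331e-03, -1.78051886e-05]), 'tool_pos': array([ 0.2482966 , -0.57294365,  0.23018711]), 'tool_rot': array([-3.07439077e+00, -6.37305153e-01,  2.20275135e-04]), 'contact_force': array([-0.29912091, -0.03400132, -0.23761583]), 'wrist_torque': array([ 0.00070538, -0.015635  , -0.01271988]), 'grip_force': 0.0, 'opening': 0.08555815274948075}
```

View pics/side0.png

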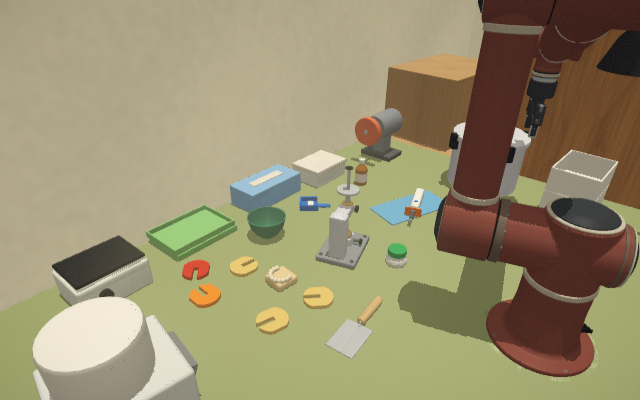

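View pics/top0.png

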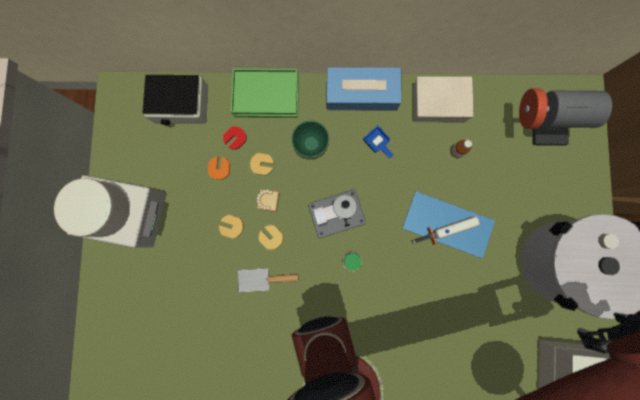

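The brass discs appear at top (262,164), (231,227) and (270,237). The red (235,138) and orange (218,168) discs are decoys. I'll confirm that in an enlarged crop and measure.

```bash
cat >> h.py <<'E'
def brass(n,im,d,seeds,zr=None,th=None):
    """fit discs: plane top points -> centre, slot dir"""
    hsv=cv2.cvtColor(im,cv2.COLOR_RGB2HSV); m=((hsv[...,0]>=16)&(hsv[...,0]<=27)&(hsv[...,1]>90)&(hsv[...,2]>120)).astype(np.uint8)
    k,lab,st,c=cv2.connectedComponentsWithStats(m); return m,lab,st,c
E
python3 - <<'E'
from h import *
im=cv2.imread('pics/top0.png')[:,:,::-1].copy(); d=np.load('pics/top0.npy')
a=cv2.resize(im[115:290,205:405],None,fx=4,fy=4,interpolation=cv2.INTER_CUBIC)
b=cv2.resize(im[185:265,395:505],None,fx=5,fy=5,interpolation=cv2.INTER_CUBIC)
cv2.imwrite('pics/c1.png',cv2.resize(im[115:265,205:405],None,fx=4,fy=4,interpolation=cv2.INTER_CUBIC)[:,:,::-1]);cv2.imwrite('pics/c2.png',b[:,:,::-1])
P=cloud('top',d)
for n in('top','side'):
    im=cv2.imread(f'pics/{n}0.png')[:,:,::-1].copy(); d=np.load(f'pics/{n}0.npy');P=cloud(n,d)
    m,lab,st,c=brass(n,im,d,None)
    for i in range(1,len(st)):
        if st[i][4]>60:
            q=P[(lab==i)&(d>0)]; print(n,st[i],c[i].round(1),q.mean(0).round(4) if len(q) else 0, np.median(q[:,2]).round(4))
d=np.load('pics/top0.npy');P=cloud('top',d)
print('platform',[ (u,v,P[v,u].round(3).tolist()) for u,v in((345,206),(345,212),(340,208),(350,205),(345,200))])
print('light',[ (u,v,P[v,u].round(3).tolist()) for u,v in((440,235),(456,229),(475,223))])
E
```

```text
top [249 152  25  24 423] [260.8 163.4] [0.6616 0.2592 0.0084] 0.0092
top [261 190  18  22 212] [270.4 199.3] [0.5497 0.2238 0.021 ] 0.0216
top [218 214  26  25 436] [231.  226.2] [0.4673 0.3422 0.0086] 0.0093
top [258 225  25  25 431] [270.6 237.3] [0.4364 0.221  0.0087] 0.0095
top [268 274  30   9 193] [283.  278.3] [0.3174 0.1793 0.0166] 0.0174
side [ 389   54   89   28 1485] [441.8  66.7] [ 0.8625 -1.2423  0.2509] 0.251
side [391 134  61  22 293] [419.9 144.7] [ 0.8098 -1.001  -0.0752] -0.0813
side [355 164  13  11  71] [361.4 168.1] [ 0.705  -0.3392  0.0632] 0.0653
side [229 256  29  21 456] [243.3 266.1] [0.6565 0.2578 0.01  ] 0.0111
side [265 274  33  18 216] [281.2 283.2] [0.5312 0.2464 0.0144] 0.0155
side [189 283  32  21 340] [205.6 292.8] [0.647  0.3834 0.0107] 0.0116
side [303 286  31  23 589] [317.8 297.3] [0.4341 0.223  0.0098] 0.0109
side [357 296  26  29 290] [370.  309.5] [0.3134 0.1831 0.017 ] 0.0186
side [256 307  33  28 698] [272.2 320.2] [0.4639 0.3438 0.0101] 0.0111
platform [(345, 206, [0.512, 0.009, 0.245]), (345, 212, [0.503, 0.006, 0.18]), (340, 208, [0.513, 0.02, 0.185]), (350, 205, [0.521, -0.006, 0.182]), (345, 200, [0.533, 0.007, 0.183])]
light [(440, 235, [0.452, -0.276, 0.035]), (456, 229, [0.471, -0.323, 0.032]), (475, 223, [0.489, -0.378, 0.034])]
```

View pics/c1.png

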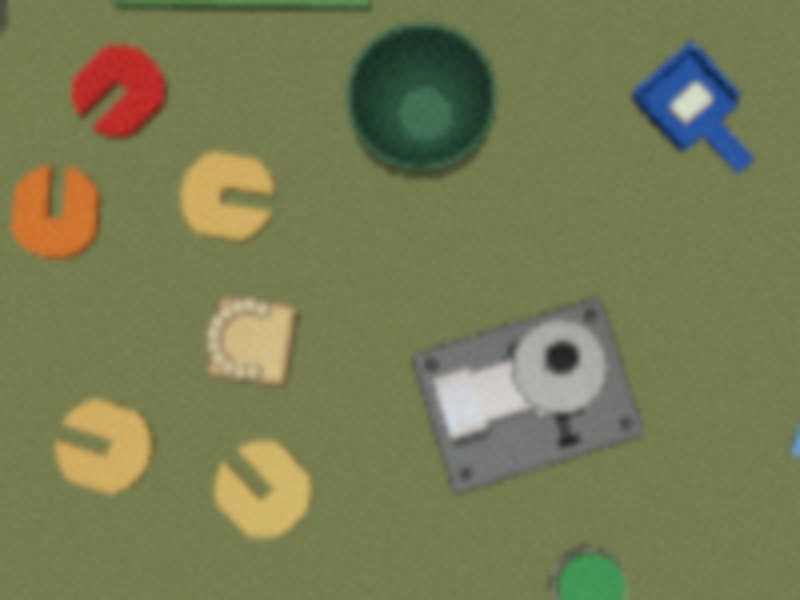

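View pics/c2.png

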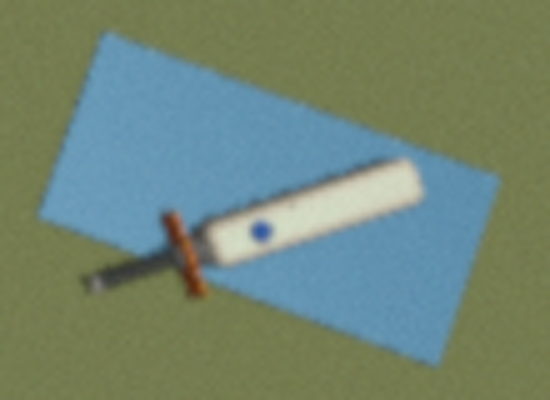

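The crop confirms three brass discs at top (262,164), (231,227) and (270,237), alongside the red and orange decoys. The jig's platform is at (345,206) with its column to the left. The light lies on its mat with the tip at lower left. Next I'll fit precise poses in both views.

```bash
cat >> h.py <<'E'
from scipy.optimize import minimize
def disc_poly():
    h=np.sqrt(36**2-32**2) ; a0=np.arcsin(32/36); s=np.arcsin(6.5/36)
    h1=16.5; pts=[(x*36,y*36) for x,y in [(np.cos(t),np.sin(t)) for t in np.linspace(s,a0,15)]]
    pts+=[(-36*np.cos(t),36*np.sin(t)) for t in np.linspace(a0,0,20)]
    pts+=[(x,-y) for x,y in pts[::-1]][1:] 
    pts+=[(-5,-6.5),(-5,6.5)]
    return np.array(pts)/1000
def rend(n,poly,z,th=.010,S=8,box=None):
    u0,v0,w,h=box; m=np.zeros((h*S,w*S),np.uint8)
    lo=np.array([proj(n,[*p,z-th/2]) for p in poly]); up=np.array([proj(n,[*p,z+th/2]) for p in poly])
    f=lambda q:np.int32(np.round(((q-[u0,v0])+.5)*S*16))
    cv2.fillPoly(m,[f(up)],1,shift=4); cv2.fillPoly(m,[f(lo)],1,shift=4)
    for i in range(len(poly)):
        j=(i+1)%len(poly); cv2.fillConvexPoly(m,f(np.array([lo[i],lo[j],up[j],up[i]])),1,shift=4)
    return cv2.resize(m.astype(np.float32),(w,h),interpolation=cv2.INTER_AREA)
def fitdisc(n,im,x,y,yaw,z=.005,zs=None):
    c=proj(n,[x,y,z]); box=(int(c[0])-24,int(c[1])-24,48,48); u0,v0,w,h=box
    g=cv2.cvtColor(im,cv2.COLOR_RGB2LAB).astype(np.float32)[v0:v0+h,u0:u0+w]
    P=disc_poly()
    def mod(p):
        k=R.from_euler('z',p[2]).as_matrix()[:2,:2]; m=rend(n,P@k.T+p[:2],z,box=box); return cv2.GaussianBlur(m,(0,0),.6)
    m0=mod([x,y,yaw]); 
    def cost(p):
        m=mod(p); A=np.stack([m.ravel(),1-m.ravel()],1); m4=A.T@A; Y=g[...,1:].reshape(-1,2)
        s=np.linalg.solve(m4+1e-6*np.eye(2),A.T@Y); return np.clip(((A@s-Y)**2).sum(1),0,400).mean()
    r=min((minimize(cost,[x+dx,y+dy,yaw+da],method='Nelder-Mead',options=dict(initial_simplex=np.array([[x+dx,y+dy,yaw+da],[x+dx+.006,y+dy,yaw+da],[x+dx,y+dy+.006,yaw+da],[x+dx,y+dy,yaw+da+.2]]),xatol=1e-5,maxiter=150)) for dx,dy,da in((0,0,0),(.004,-.004,.1))),key=lambda r:r.fun)
    return r.x,r.fun
E
python3 - <<'E'
from h import *
im={n:cv2.imread(f'pics/{n}0.png')[:,:,::-1].copy() for n in('top','side')}
for nm,x,y,a in(('A',.661,.258,-95),('B',.466,.343,75),('C',.436,.222,37)):
    for n in im:
        r,f=fitdisc(n,im[n],x,y,np.radians(a)); print(nm,n,r[:2].round(4),np.degrees(r[2]).round(1),round(f,2))
# head: dark blob
for n in im:
    c=proj(n,[.517,.008,.247]).astype(int); g=cv2.cvtColor(im[n],cv2.COLOR_RGB2GRAY)[c[1]-9:c[1]+10,c[0]-9:c[0]+10]
    print(n,c); print(g[::1].tolist() if n=='side' else '')
    k,l,st,ce=cv2.connectedComponentsWithStats((g<75).astype(np.uint8)); print(st,(ce+c-9).round(2))
print(ctrl.get_obs()['t'])
E
```

```text
Traceback (most recent call last):
  File "h.py", line 46, in fitdisc
    r=min((minimize(cost,[x+dx,y+dy,yaw+da],method='Nelder-Mead',options=dict(initial_simplex=np.array([[x+dx,y+dy,yaw+da],[x+dx+.006,y+dy,yaw+da],[x+dx,y+dy+.006,yaw+da],[x+dx,y+dy,yaw+da+.2]]),xatol=1e-5,maxiter=150)) for dx,dy,da in((0,0,0),(.004,-.004,.1))),key=lambda r:r.fun)
  File "h.py", line 46, in <genexpr>
    r=min((minimize(cost,[x+dx,y+dy,yaw+da],method='Nelder-Mead',options=dict(initial_simplex=np.array([[x+dx,y+dy,yaw+da],[x+dx+.006,y+dy,yaw+da],[x+dx,y+dy+.006,yaw+da],[x+dx,y+dy,yaw+da+.2]]),xatol=1e-5,maxiter=150)) for dx,dy,da in((0,0,0),(.004,-.004,.1))),key=lambda r:r.fun)
           ~~~~~~~~^^^^^^^^^^^^^^^^^^^^^^^^^^^^^^^^^^^^^^^^^^^^^^^^^^^^^^^^^^^^^^^^^^^^^^^^^^^^^^^^^^^^^^^^^^^^^^^^^^^^^^^^^^^^^^^^^^^^^^^^^^^^^^^^^^^^^^^^^^^^^^^^^^^^^^^^^^^^^^^^^^^^^^^^^^^^^^^^^^^^^^^^^^^^^^^^^^^^^^^^
  File "h.py", line 44, in cost
    m=mod(p); A=np.stack([m.ravel(),1-m.ravel()],1); m4=A.T@A; Y=g[...,1:].reshape(-1,2)
  File "h.py", line 41, in mod
    k=R.from_euler('z',p[2]).as_matrix()[:2,:2]; m=rend(n,P@k.T+p[:2],z,box=box); return cv2.GaussianBlur(m,(0,0),.6)
                                                   ~~~~^^^^^^^^^^^^^^^^^^^^^^^^^
  File "h.py", line 30, in rend
    lo=np.array([proj(n,[*p,z-th/2]) for p in poly]); up=np.array([proj(n,[*p,z+th/2]) for p in poly])
                 ~~~~^^^^^^^^^^^^^^^
  File "h.py", line 15, in proj
    K,Rm,t=cam(n); q=K@(Rm@np.asarray(p)+t); return q[:2]/q[2]
           ~~~^^^
  File "h.py", line 7, in cam
    c=ctrl.camera_info(n); return np.array(c['camera_matrix']),R.from_rotvec(np.array(c['rvec']).ravel()).as_matrix(),np.array(c['tvec']).ravel()
ValueError: time passes only in moves, steps and waits
```

```bash
sed -i 's/^def cam(n):/import functools\n@functools.lru_cache\ndef cam(n):/' h.py
cat > fit0.py <<'E'
from h import *
im={n:cv2.imread(f'pics/{n}0.png')[:,:,::-1].copy() for n in('top','side')}
for nm,x,y,a in(('A',.661,.258,-95),('B',.466,.343,75),('C',.436,.222,37)):
    for n in im:
        r,f=fitdisc(n,im[n],x,y,np.radians(a)); print(nm,n,r[:2].round(4),np.degrees(r[2]).round(1),round(f,2))
for n in im:
    c=proj(n,[.517,.008,.247]).astype(int); g=cv2.cvtColor(im[n],cv2.COLOR_RGB2GRAY)[c[1]-10:c[1]+11,c[0]-10:c[0]+11]
    print(n,c); print('\n'.join(' '.join('%3d'%v for v in r) for r in g))
E
python3 fit0.py
```

```text
A top [0.6619 0.2581] -98.3 15.92
A side [0.6626 0.2524] -96.0 6.09
B top [0.4681 0.345 ] 73.1 1.33
B side [0.4691 0.3396] 73.7 6.52
C top [0.438 0.223] 44.9 1.09
C side [0.4387 0.2175] 45.4 8.37
top [345 203]
116 115 108 113 107  98  98 103 104 109 111 112 110 111 111 107  78  70  79  97 107
108 108 103 106 104 107 109 116 121 124 124 122 118 116 115 105  83  78  86  99 107
102 105 108 108 111 123 131 139 146 150 148 140 136 133 127 115  97  94  96 107 107
109 112 113 122 128 151 160 163 164 167 164 162 159 158 147 137 123 112 107 111 112
113 120 130 148 158 166 168 172 172 172 170 168 167 166 166 159 149 128 114 114 111
116 132 146 161 167 168 170 171 173 168 168 167 164 167 168 168 163 148 129 117 111
129 152 165 169 171 170 169 170 164 154 154 151 157 164 167 171 166 164 145 128 112
144 165 167 168 172 168 166 155 139 112 103 107 125 147 161 171 167 165 159 142 118
161 171 171 168 169 164 145 114  87  63  56  61  73 104 144 166 168 168 167 152 128
168 172 174 173 171 160 121  74  46  38  39  36  45  65 117 157 169 171 169 163 144
171 172 173 171 170 155 109  59  35  42  37  40  3
[... 1952 characters left out ...]
  74 143 169 156 115 120 120
141 142 143 142 141 141 141 162 134  85  68  72  70  84 110 165 170 137 106 118 116
141 143 141 142 142 141 149 169 166 149 116 117 124 161 162 169 168 119  97 104 109
143 143 141 141 141 142 148 169 168 146 121 122 132 169 168 170 169 126  95  95  99
141 141 141 144 141 144 150 169 169 143 122 123 133 169 168 169 167 127  95  94  98
142 142 140 143 145 149 152 169 169 145 122 124 131 170 169 168 169 137 125 105  96
142 140 145 151 135 167 166 167 168 146 123 123 144 169 170 169 170 141 142 138 161
145 145 136 166 164 170 169 168 169 145 122 123 144 169 169 168 169 141 140 141 148
136 149 165 170 169 169 169 168 169 135 123 122 143 170 169 170 169 140 141 143 144
```

Run:
```python
from h import *
for n,l in(('top',((260.8,163.4),(231,226.2),(270.6,237.3))),('side',((243.3,266.1),(272.2,320.2),(317.8,297.3)))):
    print(n,[pz(n,u,v,.009)[:2].round(4).tolist() for u,v in l])
print(pz('top',345.2,205.9,.247),pz('side',348.7,167.8,.2485),pz('side',349,168.2,.247))
n='side'
im=cv2.imread('pics/side0.png'); P=disc_poly()
a=np.radians(45); k=R.from_euler('z',a).as_matrix()[:2,:2]
c=cv2.resize(im[276:316,293:343],None,fx=10,fy=10,interpolation=cv2.INTER_NEAREST)
for x,y,col in((.438,.223,(255,0,0)),(.4387,.2175,(0,0,255))):
  for z in(0,.01):
    q=np.array([proj(n,[*p,z]) for p in P@k.T+[x,y]]); cv2.polylines(c,[np.int32((q-[293,276]+.5)*10)],True,col,1)
cv2.imwrite('pics/c3.png',c)
```

```text
top [[0.6613, 0.259], [0.4674, 0.342], [0.4365, 0.2211]]
side [[0.6573, 0.2571], [0.4645, 0.3432], [0.4346, 0.2224]]
[0.51223324 0.00888818 0.247     ] [0.5103526  0.01475862 0.2485    ] [0.51024564 0.01352461 0.247     ]
```

View pics/c3.png

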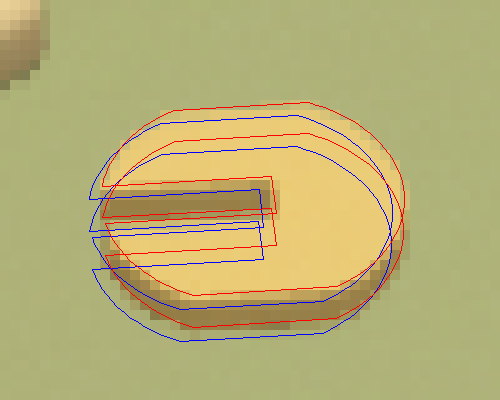

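Request:
jog_arm([
  [0,0,-0.25,0,0,-0.185,-1],
  [0,0,-0.25,0,0,-0.185,-1],
  [0,0,-0.25,0,0,-0.185,-1],
  [0,0,-0.25,0,0,-0.185,-1],
  [0,0,-0.25,0,0,-0.185,-1],
  [0,0,-0.25,0,0,-0.185,-1],
  [0,0,-0.25,0,0,-0.185,-1],
  [0,0,-0.25,0,0,-0.185,-1],
])

```text
t: 0.9
tool_pos: [0.2483, -0.5732, 0.2708]
tool_rot: [-2.214, -2.228, -0.001]
contact_force: [-0.0, -0.7, -0.2]
opening: 0.0001
grip_force: 0.0
```

Request:
jog_arm([
  [1,0.45,0,0,0,0,-1],
  [1,0.45,0,0,0,0,-1],
  [1,0.45,0,0,0,0,-1],
  [1,0.45,0,0,0,0,-1],
  [1,0.45,0,0,0,0,-1],
  [1,0.45,0,0,0,0,-1],
  [1,0.45,0,0,0,0,-1],
  [1,0.45,0,0,0,0,-1],
])

```text
t: 1.7
tool_pos: [0.3205, -0.4124, 0.2707]
tool_rot: [-2.22, -2.221, -0.0]
contact_force: [-0.1, -0.0, 0.1]
opening: 0.0002
grip_force: 0.0
```

Request:
jog_arm([
  [1,0.45,0,0,0,0,-1],
  [1,0.45,0,0,0,0,-1],
  [1,0.45,0,0,0,0,-1],
  [1,0.45,0,0,0,0,-1],
  [1,0.45,0,0,0,0,-1],
  [1,0.45,0,0,0,0,-1],
  [1,0.45,0,0,0,0,-1],
  [1,0.45,0,0,0,0,-1],
])

```text
t: 2.5
tool_pos: [0.3924, -0.2524, 0.2708]
tool_rot: [-2.221, -2.221, 0.0]
contact_force: [-0.0, 0.4, 0.8]
opening: 0.0002
grip_force: 0.0
```

Request:
jog_arm([
  [1,0.45,0,0,0,0,-1],
  [1,0.45,0,0,0,0,-1],
  [1,0.45,0,0,0,0,-1],
  [1,0.45,0,0,0,0,-1],
  [1,0.45,0,0,0,0,-1],
  [1,0.45,0,0,0,0,-1],
  [1,0.45,0,0,0,0,-1],
  [1,0.45,0,0,0,0,-1],
])

```text
t: 3.3
tool_pos: [0.4643, -0.0924, 0.2708]
tool_rot: [-2.22, -2.221, 0.001]
contact_force: [0.8, -0.7, 0.7]
opening: 0.0
grip_force: 0.0
```

Request:
jog_arm([
  [1,0.467,0,0,0,0,-1],
  [1,0.467,0,0,0,0,-1],
  [1,0.467,0,0,0,0,-1],
  [1,0.467,0,0,0,0,-1],
  [1,0.467,0,0,0,0,-1],
  [0,0,0.5,0,0,0,-1],
  [0,0,0.25,0,0,0,-1],
])

```text
t: 4.0
tool_pos: [0.5102, 0.0067, 0.2546]
tool_rot: [-2.219, -2.222, 0.003]
contact_force: [0.2, 0.1, 0.1]
opening: -0.0001
grip_force: 0.0
```

Run:
```python
from h import *
a,_=snap('side','side1'); b,_=snap('top','top1')
print(ctrl.get_obs()['tool_pos'])
f=lambda i,u,v:cv2.resize(i[v-28:v+28,u-35:u+35],None,fx=8,fy=8,interpolation=cv2.INTER_CUBIC)[:,:,::-1]
cv2.imwrite('pics/c4.png',f(a,349,170))
```

```text
[0.5097692  0.00610771 0.2542815 ]
```

View pics/c4.png

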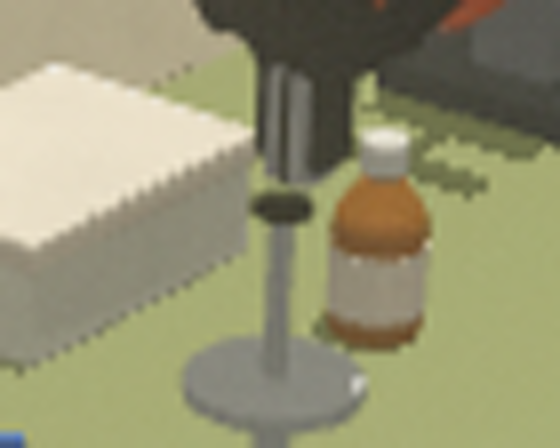

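Run:
```python
from h import *
p=[.5098,.0061,.2543]; print(proj('side',p),proj('top',p)); p[2]=.243; print(proj('side',p))
```

```text
[351.03374029 164.64444743] [346.48996748 206.64878517]
[350.81821997 168.7490189 ]
```

Request:
jog_arm([
  [0,0,0.25,0,0,0,-1],
  [0,0,0.25,0,0,0,-1],
  [0,0,0.25,0,0,0,-1],
  [0,0,0.25,0,0,0,-1],
  [0,0,0.25,0,0,0,-1],
])

```text
t: 4.6
tool_pos: [0.511, 0.0061, 0.2315]
tool_rot: [2.221, 2.221, -0.001]
contact_force: [-2.2, -1.7, 3.5]
opening: 0.0
grip_force: 1.6
```

Request:
jog_arm([
  [0,0,0.25,0,0,0,-1],
  [0,0,0.25,0,0,0,-1],
  [0,0,0.2,0,0,0,-1],
  [0,0,0,0,0,0,-1],
  [0,0,0,0,0,0,-1],
])

```text
t: 5.1
tool_pos: [0.5113, 0.0064, 0.219]
tool_rot: [2.22, 2.221, 0.001]
contact_force: [-4.4, -2.0, 9.0]
opening: -0.0
grip_force: 4.6
```

Request:
jog_arm([
  [0,0,0.15,0,0,0,-1],
  [0,0,0,0,0,0,-1],
  [0,0,0,0,0,0,-1],
])

```text
t: 5.4
tool_pos: [0.5114, 0.0064, 0.2189]
tool_rot: [2.219, 2.221, 0.001]
contact_force: [-10.9, -1.6, 20.5]
opening: 0.0
grip_force: 9.9
```

Request:
jog_arm([
  [0,0,-0.5,0,0,0,-1],
  [0,0,-1,0,0,0,-1],
  [0,0,-1,0,0,0,-1],
  [0,0,-1,0,0,0,0.5],
  [0,0,-0.5,0,0,0,1],
  [0.7,-0.2,0,0,0,0,1],
  [1,-0.35,0,0,0,0,1],
  [1,-0.35,0,0,0,0,1],
])

```text
t: 6.2
tool_pos: [0.4918, 0.062, 0.2923]
tool_rot: [-2.22, -2.22, 0.002]
contact_force: [-0.2, 0.3, 0.7]
opening: 0.0723
grip_force: 0.0
```

```bash
cat > look.py <<'E'
from h import *
tag=sys.argv[1]; L=[a.split(',') for a in sys.argv[2:]]
o=ctrl.get_obs(); print(o['t'],o['tool_pos'].round(4),o['contact_force'].round(1))
im={n:snap(n,n+tag)[0] for n in('top','side')}
for a in L:
    nm,x,y,w=a[0],*map(float,a[1:4]); z=float(a[4]) if len(a)>4 else .005
    for n in im:
        r,f=fitdisc(n,im[n],x,y,np.radians(w),z); print(nm,n,r[:2].round(4),np.degrees(r[2]).round(1),round(f,2))
E
python3 look.py 2 A,.662,.256,-97 B,.468,.343,73 C,.438,.22,45
```

```text
6.2 [0.4918 0.062  0.2923] [-0.2  0.3  0.7]
A top [0.6621 0.2581] -98.6 20.5
A side [0.6629 0.2524] -96.6 6.59
B top [0.4681 0.345 ] 73.0 1.38
B side [0.4691 0.3397] 74.2 7.16
C top [0.4381 0.2235] 44.8 149.57
C side [0.4388 0.2175] 45.6 10.3
```

Request:
jog_arm([
  [1,-0.34,0,0,0,0,1],
  [1,-0.34,0,0,0,0,1],
  [1,-0.34,0,0,0,0,1],
  [1,-0.34,0,0,0,0,1],
  [1,-0.34,1,0,0,0,1],
  [1,-0.34,1,0,0,0,1],
  [1,-0.34,1,0,0,0,1],
  [0.85,-0.34,1,0,0,0,1],
])

```text
t: 7.1
tool_pos: [0.4375, 0.2184, 0.2122]
tool_rot: [-2.22, -2.222, 0.002]
contact_force: [-0.7, -0.1, 0.6]
opening: 0.0853
grip_force: 0.0
```

Request:
jog_arm([
  [0,0,1,0,0,0.167,1],
  [0,0,1,0,0,0.167,1],
  [0,0,1,0,0,0.167,1],
  [0,0,1,0,0,0.167,1],
  [0,0,1,0,0,0.167,1],
  [0,0,1,0,0,0.165,1],
  [0,0,1,0,0,0,1],
  [0,0,1,0,0,0,1],
])

```text
t: 7.9
tool_pos: [0.4375, 0.2173, 0.0523]
tool_rot: [-2.902, -1.203, 0.003]
contact_force: [-0.3, -0.3, -1.5]
opening: 0.0852
grip_force: 0.0
```

Run:
```python
from h import *
o=ctrl.get_obs(); print(o['t'],o['tool_pos'],o['opening'],(R.from_rotvec(o['tool_rot']).as_matrix()).round(3).tolist())
a,_=snap('side','side3')
u,v=proj('side',o['tool_pos']).astype(int); print(u,v,proj('side',o['tool_pos']))
cv2.imwrite('pics/c5.png',cv2.resize(a[v-40:v+30,u-45:u+45],None,fx=8,fy=8,interpolation=cv2.INTER_CUBIC)[:,:,::-1])
```

```text
7.9 [0.43748611 0.21733369 0.05229148] 0.08516800512629549 [[0.707, 0.707, -0.002], [0.707, -0.707, -0.0], [-0.001, -0.001, -1.0]]
318 281 [318.38875116 281.57048186]
```

View pics/c5.png

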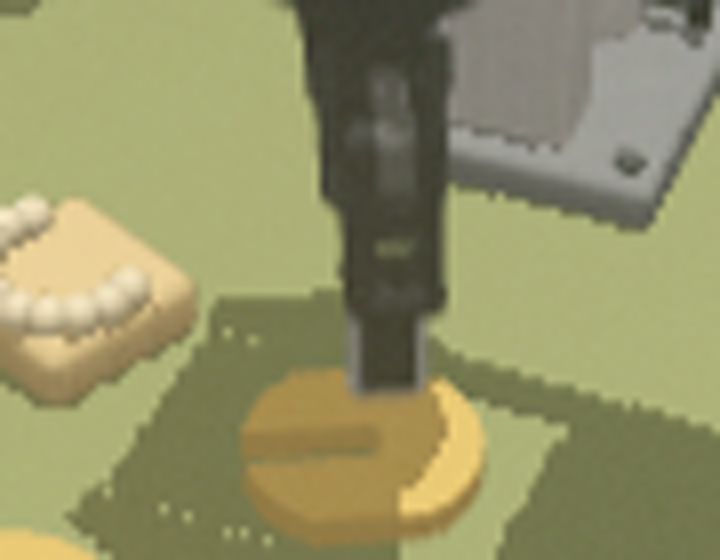

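Run:
```python
from h import *
for s in(.042,.05,.057):
  for z in(.052,.065): print(s,z,proj('side',[.4375-.707*s,.2173+.707*s,z]).round(1))
print(proj('side',[.4388,.2175,.01]),proj('side',[.4375,.2173,.01]))
```

```text
0.042 0.052 [320.1 294. ]
0.042 0.065 [320.1 289.6]
0.05 0.052 [320.4 296.4]
0.05 0.065 [320.4 292. ]
0.057 0.052 [320.7 298.6]
0.057 0.065 [320.7 294.2]
[317.77647271 295.11254589] [318.25050636 295.31081181]
```

Request:
jog_arm([
  [0,0,1,0,0,0,1],
  [0,0,1,0,0,0,1],
  [0,0,0.5,0,0,0,1],
  [0,0,0.3,0,0,0,1],
  [0,0,0,0,0,0,1],
], grip_force=60)

```text
t: 8.45
tool_pos: [0.4379, 0.2174, -0.0023]
tool_rot: [-2.902, -1.203, 0.002]
contact_force: [-0.5, -0.0, -0.2]
opening: 0.0855
grip_force: 0.0
```

Request:
jog_arm([
  [0,0,0,0,0,0,0.4],
  [0,0,0,0,0,0,0.2],
  [0,0,0,0,0,0,0.2],
  [0,0,0,0,0,0,0.2],
])

```text
t: 8.85
tool_pos: [0.4398, 0.2182, 0.0001]
tool_rot: [-2.902, -1.203, -0.005]
contact_force: [-2.4, -0.2, 6.5]
opening: 0.0617
grip_force: 65.6
```

Request:
jog_arm([
  [0,0,-0.25,0,0,0,0.2],
  [0,0,-0.5,0,0,0,0.2],
  [0,0,-1,0,0,0,0.2],
  [0,0,-1,0,0,0,0.2],
  [0,0,-1,0,0,0,0.2],
  [0,0,-1,0,0,0,0.2],
  [0,0,0,0,0,0,0.2],
])

```text
t: 9.55
tool_pos: [0.4406, 0.2183, 0.0968]
tool_rot: [2.902, 1.203, 0.01]
contact_force: [-0.0, -0.2, -2.0]
opening: 0.0614
grip_force: 65.9
```

Run:
```python
from h import *
o=ctrl.get_obs(); print(o['t'],o['tool_pos'],o['opening'],o['grip_force'],o['contact_force'].round(1),(R.from_rotvec(o['tool_rot']).as_matrix()).round(3).tolist())
a,_=snap('side','side4'); b,_=snap('top','top4')
u,v=proj('side',o['tool_pos']).astype(int); print(u,v,proj('side',o['tool_pos']))
cv2.imwrite('pics/c6.png',cv2.resize(a[v-35:v+25,u-35:u+35],None,fx=9,fy=9,interpolation=cv2.INTER_CUBIC)[:,:,::-1])
```

```text
9.55 [0.44056487 0.21825836 0.09683572] 0.0614354063209104 65.90151071548462 [-0.  -0.2 -2. ] [[0.707, 0.707, 0.006], [0.707, -0.707, 0.002], [0.006, 0.003, -1.0]]
317 266 [317.2435063  266.05162224]
```

View pics/c6.png

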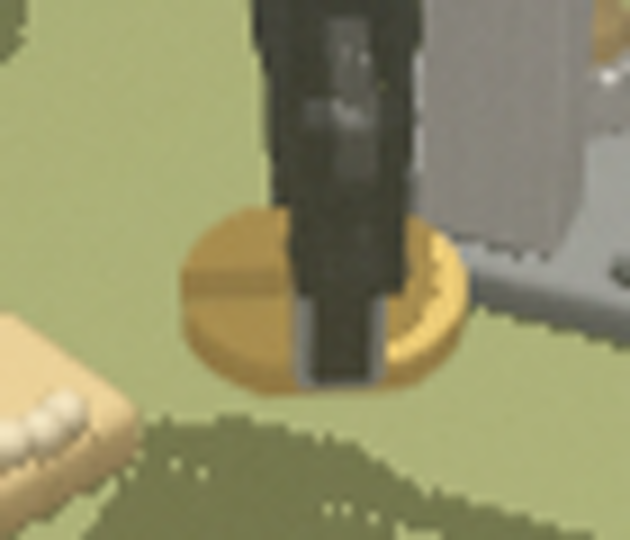

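Run:
```python
from h import *
o=[.4406,.2183,.0968]
for z in(0,.004,.008): print(z,[proj('side',[o[0]-.707*s,o[1]+.707*s,o[2]+z]).round(1).tolist() for s in(.031,.038,.046)])
im=cv2.imread('pics/side4.png')[:,:,::-1].copy()
for z in(.0968,.1008,.1048): print(z,fitdisc('side',im,.4406,.2183,.785,z))
im=cv2.imread('pics/top4.png')[:,:,::-1].copy()
```

```text
0 [[318.4, 274.8], [318.7, 276.9], [319.0, 279.3]]
0.004 [[318.4, 273.4], [318.7, 275.5], [319.1, 277.9]]
0.008 [[318.5, 272.0], [318.7, 274.1], [319.1, 276.4]]
0.0968 (array([0.44651894, 0.21084633, 0.75110978]), np.float64(125.18209569950767))
0.1008 (array([0.44323942, 0.21494711, 0.75400997]), np.float64(132.6661870416225))
0.1048 (array([0.43975052, 0.21936358, 0.70806395]), np.float64(136.11841586249122))
```

Request:
jog_arm([
  [0,0,-0.95,0,0,0,0.2],
  [0,0,-0.95,0,0,0,0.2],
  [0,0,-0.95,0,0,0,0.2],
  [0,0,-0.95,0,0,0,0.2],
  [-0.83,1,0,0,0,0,0.2],
  [-0.83,1,0,0,0,0,0.2],
  [-0.83,1,0,0,0,0,0.2],
  [-0.83,1,0,0,0,0,0.2],
])

```text
t: 10.45
tool_pos: [0.4469, 0.113, 0.1672]
tool_rot: [-2.901, -1.203, 0.005]
contact_force: [0.9, 0.6, -2.1]
opening: 0.0616
grip_force: 66.2
```

Request:
jog_arm([
  [-0.83,1,0,0,0,0,0.2],
  [-0.83,1,0,0,0,0,0.2],
  [-0.83,1,0,0,0,0,0.2],
  [-0.83,1,0,0,0,0,0.2],
  [-0.83,1,0,0,0,0,0.2],
  [-0.83,1,0,0,0,0,0.2],
  [0,0,0.3,0,0,0,0.2],
  [0,0,0,0,0,0,0.2],
])

```text
t: 11.25
tool_pos: [0.461, -0.041, 0.1606]
tool_rot: [-2.9, -1.2, 0.006]
contact_force: [0.9, 0.3, -2.5]
opening: 0.0613
grip_force: 66.2
```

Run:
```python
from h import *
o=ctrl.get_obs(); print(o['t'],o['tool_pos'],o['opening'],o['grip_force'],o['contact_force'].round(1),(R.from_rotvec(o['tool_rot']).as_matrix()).round(3).tolist())
a,_=snap('side','side5'); b,_=snap('top','top5')
f=lambda i,u,v:cv2.resize(i[v-26:v+34,u-35:u+35],None,fx=6,fy=6,interpolation=cv2.INTER_CUBIC)[:,:,::-1]
x=[.495,-.015,.17]
q=[proj(n,x).astype(int) for n in('side','top')]; print(q)
cv2.imwrite('pics/c7.png',np.vstack([f(a,*q[0])[:,:],f(b,*q[1])])[:720])
cv2.imwrite('pics/c7.png',np.hstack([f(a,*q[0])[:,:400],f(b,*q[1])[:,:400]]))
```

```text
11.25 [ 0.46101678 -0.04103665  0.16060245] 0.061281958926544346 66.23012065887451 [ 0.9  0.3 -2.5] [[0.708, 0.706, -0.005], [0.706, -0.708, 0.002], [-0.002, -0.004, -1.0]]
[array([358, 193]), array([353, 215])]
```

View pics/c7.png

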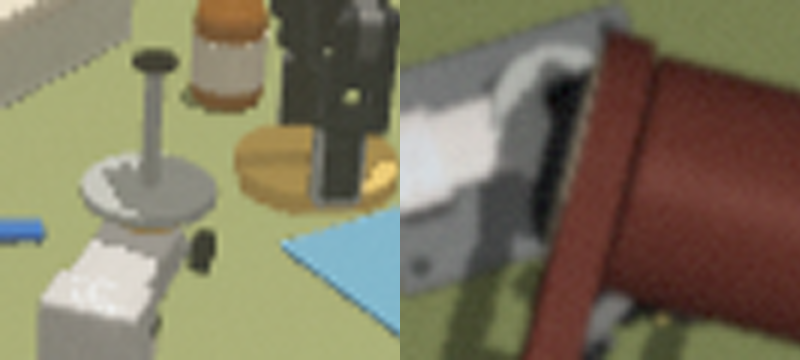

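```bash
cat > rel.py <<'E'
from h import *
def fit(n,im,poly,z,th,x0,ex,wid=(30,24),darkmax=None,sat=None):
    c=proj(n,[*x0,z]); u0,v0=int(c[0])-wid[0]//2,int(c[1])-wid[1]//2; box=(u0,v0,*wid)
    sub=im[v0:v0+wid[1],u0:u0+wid[0]]; tgt,w=ex(sub)
    def cost(p):
        m=cv2.GaussianBlur(rend(n,poly+p,z,th=th,box=box),(0,0),.5); return (w*(m-tgt)**2).sum()
    r=min((minimize(cost,np.array(x0)+d,method='Nelder-Mead',options=dict(initial_simplex=np.array(x0)+d+np.array([[0,0],[.006,0],[0,.006]]),xatol=1e-5)) for d in([0,0],[.004,.004],[-.004,.002])),key=lambda r:r.fun)
    return r.x.round(4),round(r.fun,2)
def circ(r): t=np.linspace(0,2*np.pi,48,endpoint=False); return r*np.stack([np.cos(t),np.sin(t)],1)
def ex_disc(s):
    h=cv2.cvtColor(s,cv2.COLOR_RGB2HSV).astype(float); br=((h[...,0]>=13)&(h[...,0]<=28)&(h[...,1]>90)).astype(float)
    w=(h[...,1]>60).astype(float)*(h[...,2]>60); return br,w
def ex_dark(s):
    g=cv2.cvtColor(s,cv2.COLOR_RGB2GRAY).astype(float); return np.clip((150-g)/(150-74),0,1),np.ones(g.shape)
E
python3 - <<'E'
from rel import *
im=cv2.imread('pics/side5.png')[:,:,::-1].copy(); o=[.4610,-.0410]
k=R.from_euler('z',np.pi/4).as_matrix()[:2,:2]
for z in(.164,.1655,.167): print('disc',z,fit('side',im,disc_poly()@k.T,z,.01,o,ex_disc,(44,30)))
print('head now',fit('side',im,circ(.010),.217,.004,[.511,.006],ex_dark,(12,9)))
im0=cv2.imread('pics/side0.png')[:,:,::-1].copy(); t0=cv2.imread('pics/top0.png')[:,:,::-1].copy()
for z in(.2445,.243,.241): print('head0',z,fit('side',im0,circ(.010),z,.004,[.511,.006],ex_dark,(12,9)))
print('head0 top',fit('top',t0,circ(.010),.243,.004,[.511,.006],ex_dark,(12,12)))
# platform grey: low saturation
def ex_g(s):
    h=cv2.cvtColor(s,cv2.COLOR_RGB2HSV).astype(float); return (h[...,1]<45).astype(float)*(h[...,2]>85),np.ones(h.shape[:2])
for z in(.183,.181): print('plat top',fit('top',t0,circ(.030),z-.003,.006,[.511,.006],lambda s:((s.min(2)>140).astype(float),np.ones(s.shape[:2])),(34,34)))
d=cv2.imread('pics/side5.png')[:,:,::-1]; u,v=proj('side',[.511,.006,.157]).astype(int); print(u,v)
h=cv2.cvtColor(d[v-9:v+10,u-15:u+16].copy(),cv2.COLOR_RGB2HSV); print('\n'.join(' '.join('%3d'%q for q in r) for r in h[...,1]))
E
```

```text
disc 0.164 (array([ 0.4638, -0.0461]), np.float64(55.64))
disc 0.1655 (array([ 0.4622, -0.0439]), np.float64(55.31))
disc 0.167 (array([ 0.4608, -0.0413]), np.float64(55.17))
head now (array([0.5177, 0.004 ]), np.float64(2.72))
head0 0.2445 (array([0.5161, 0.0067]), np.float64(2.89))
head0 0.243 (array([0.5181, 0.004 ]), np.float64(2.81))
head0 0.241 (array([0.52  , 0.0009]), np.float64(3.33))
head0 top (array([0.5175, 0.0094]), np.float64(0.59))
plat top (array([0.5171, 0.01  ]), np.float64(167.09))
plat top (array([0.5174, 0.0099]), np.float64(167.35))
348 198
 79  81  82  83  80  80  83  81  80  83  83  80  81  71  25  23  42  80  80  82  83  81  79  82  81  81  82  81  82  82  92
 83  81  82  82  82  83  82  83  81  80  83  81  82  72  23  25  44  83  81  82  81  80  81  81  82  82  81  81  81  87 124
 81  78  81  82  80  82  80  80  82  81  80  81  81  71  23  25  44  80  83  81  81  79  83  80  81  82  81  81  80 113 131
 81  79  83  82  81  83  80  82  80  81  50  48  45  43  23  25  20  63  74  80  82  80  81  81  83  80  83  81  81 125 129
 82  82  81  82  80  82  81  47  19
[... 1124 characters left out ...]
  12  15  20  20  20  20  18  18  18  20  21  23  21  57  78  83  83  82  79  83
 81  81  78  84  80  79  77  38  25  22  20  18  20  21  18  22  20  20  22  22  21  19  21  55  77  80  81  82  82  82  84
 79  80  79  80  79  81  70  25  22  25  49  51  26  24  23  21  21  22  22  51  53  57  77  78  80  83  82  79  83  84  82
 82  82  81  83  83  84  42  22  21  23  25  51  92 116  99  96 111  92  68  26  56  80  79  81  82  79  82  83  81  82  79
 81  81  81  80  81  58  26  20  21  21  23  28  28  30  30  31  31  29  25  19  33  73  69  54  53  69  82  83  81  81  83
 80  81  82  81  65  17  16  21  21  21  21  21  22  21  21  23  23  21  21  23  23  35  52  46  50  63  82  80  81  81  79
```

Request:
jog_arm([
  [0.5,0.32,0,0,0,0,0.2],
  [0.5,0,0,0,0,0,0.2],
  [0.5,0,0,0,0,0,0.2],
  [0,0,0,0,0,0,0.2],
])

```text
t: 11.75
tool_pos: [0.4888, -0.0231, 0.1633]
tool_rot: [-2.901, -1.206, -0.0]
contact_force: [-0.1, -0.4, -1.8]
opening: 0.0615
grip_force: 66.3
```

Request:
jog_arm([
  [0.25,0,0,0,0,0,0.2],
  [0.25,0,0,0,0,0,0.2],
  [0.25,0,0,0,0,0,0.2],
  [0,0,0,0,0,0,0.2],
])

```text
t: 12.15
tool_pos: [0.4992, -0.0136, 0.1634]
tool_rot: [-2.902, -1.203, -0.0]
contact_force: [0.5, 0.6, -3.2]
opening: 0.0617
grip_force: 66.3
```

Request:
jog_arm([
  [0.25,-0.06,0,0,0,0,0.2],
  [0.25,0,0,0,0,0,0.2],
  [0.25,0,0,0,0,0,0.2],
  [0,0,0,0,0,0,0.2],
])

```text
t: 12.55
tool_pos: [0.5091, -0.002, 0.1634]
tool_rot: [-2.902, -1.204, -0.0]
contact_force: [0.2, 0.4, -1.5]
opening: 0.0614
grip_force: 66.3
```

Request:
jog_arm([
  [0.25,0,0,0,0,0,0.2],
  [0.2,0,0,0,0,0,0.2],
  [0,0,0,0,0,0,0.2],
  [0,0,0,0,0,0,0.2],
])

```text
t: 12.95
tool_pos: [0.5151, 0.004, 0.1633]
tool_rot: [-2.902, -1.203, 0.0]
contact_force: [0.5, -1.4, -2.4]
opening: 0.0613
grip_force: 66.3
```

Run:
```python
from h import *
a,_=snap('side','side6')
u,v=proj('side',[.517,.006,.18]).astype(int)
cv2.imwrite('pics/c8.png',cv2.resize(a[v-28:v+24,u-32:u+32],None,fx=9,fy=9,interpolation=cv2.INTER_CUBIC)[:,:,::-1])
```

```text
(no output)
```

View pics/c8.png

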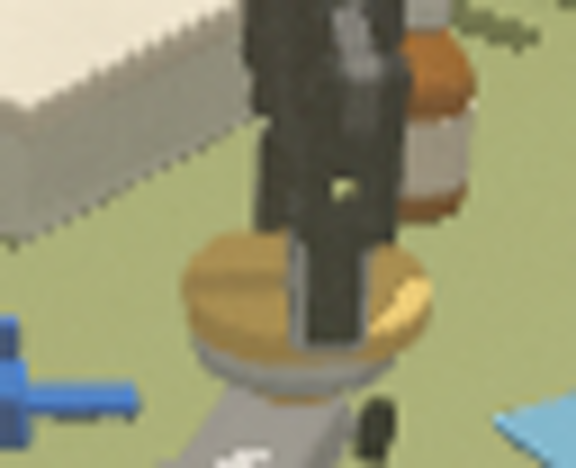

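Request:
jog_arm([
  [0.1,0,0,0,0,0,0.2],
  [0,0,0.1,0,0,0,0.2],
  [0,0,0.1,0,0,0,0.2],
  [0,0,0,0,0,0,0.2],
])

```text
t: 13.4
tool_pos: [0.5161, 0.0054, 0.1587]
tool_rot: [-2.902, -1.203, 0.001]
contact_force: [0.1, -0.5, -3.2]
opening: 0.0613
grip_force: 66.3
```

Request:
jog_arm([
  [0,0,0.05,0,0,0,0.2],
  [0,0,0,0,0,0,0.2],
  [0,0,0,0,0,0,0.2],
])

```text
t: 13.7
tool_pos: [0.5164, 0.0053, 0.1583]
tool_rot: [2.902, 1.203, -0.0]
contact_force: [-0.9, 0.2, -3.6]
opening: 0.0613
grip_force: 66.3
```

Request:
jog_arm([
  [0,0,0.05,0,0,0,0.2],
  [0,0,0.05,0,0,0,0.2],
  [0,0,0,0,0,0,0.2],
  [0,0,0,0,0,0,0.2],
])

```text
t: 14.1
tool_pos: [0.5166, 0.0053, 0.1571]
tool_rot: [2.902, 1.203, 0.001]
contact_force: [-2.7, 0.2, 4.3]
opening: 0.0615
grip_force: 67.0
```

Request:
jog_arm([
  [0,0,0.05,0,0,0,0.2],
  [0,0,0,0,0,0,0.2],
  [0,0,0,0,0,0,0.2],
])

```text
t: 14.4
tool_pos: [0.5166, 0.0053, 0.157]
tool_rot: [2.902, 1.203, 0.0]
contact_force: [-6.2, -0.0, 8.9]
opening: 0.0614
grip_force: 67.6
```

Request:
jog_arm([
  [0,0,0,0,0,0,0.6],
  [0,0,0,0,0,0,1],
  [0,0,0,0,0,0,1],
  [0,0,-0.5,0,0,0,1],
  [0,0,-1,0,0,0,1],
  [0,0,-1,0,0,0,1],
  [0,0,-1,0,0,0,1],
  [0,0,-1,0,0,0,1],
])

```text
t: 15.2
tool_pos: [0.5166, 0.0053, 0.2468]
tool_rot: [2.902, 1.203, 0.001]
contact_force: [-0.3, -0.9, 1.2]
opening: 0.0853
grip_force: 0.0
```

Request:
jog_arm([
  [0.5,-0.5,-1,0,0,-0.168,1],
  [0.5,-0.5,-0.5,0,0,-0.168,1],
  [0.5,-0.5,0,0,0,-0.168,1],
  [0.5,-0.5,0,0,0,-0.168,1],
  [0.5,-0.5,0,0,0,-0.168,1],
  [0,0,0,0,0,0,1],
])

```text
t: 15.8
tool_pos: [0.498, 0.0734, 0.2761]
tool_rot: [2.354, 2.08, 0.001]
contact_force: [-0.2, -0.4, -0.2]
opening: 0.0854
grip_force: 0.0
```

```bash
python3 look.py 7 A,.662,.256,-97 B,.468,.343,73 C,.517,.005,45,.162;  python3 - <<'E'
from rel import *
im=cv2.imread('pics/side7.png')[:,:,::-1].copy()
print('head now',fit('side',im,circ(.010),.217,.004,[.5175,.006],ex_dark,(12,9)))
u,v=proj('side',[.517,.006,.18]).astype(int)
cv2.imwrite('pics/c9.png',cv2.resize(im[v-24:v+24,u-32:u+32],None,fx=8,fy=8,interpolation=cv2.INTER_CUBIC)[:,:,::-1])
o=ctrl.get_obs(); print(R.from_rotvec(o['tool_rot']).as_matrix().round(3).tolist())
E
```

```text
15.8 [0.498  0.0734 0.2761] [-0.2 -0.4 -0.2]
A top [0.6621 0.2582] -98.6 50.71
A side [0.6629 0.2522] -95.3 6.51
B top [0.4681 0.345 ] 73.1 1.41
B side [0.4691 0.3397] 74.2 7.01
C top [0.545  0.0333] -12.5 171.31
C side [ 0.521  -0.0012] 41.9 104.61
head now (array([0.5179, 0.0043]), np.float64(2.86))
[[0.127, 0.992, 0.001], [0.992, -0.127, -0.0], [-0.0, 0.001, -1.0]]
```

View pics/c9.png

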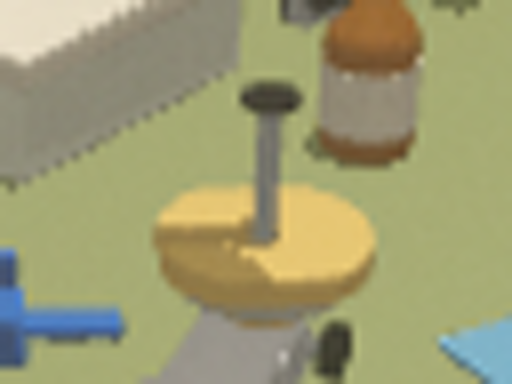

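Request:
jog_arm([
  [0.915,0.637,0,0,0,0,1],
  [0.915,0.637,0,0,0,0,1],
  [0.915,0.637,0,0,0,0,1],
  [0.915,0.637,0,0,0,0,1],
  [0.915,0.637,1,0,0,0,1],
  [0.915,0.637,1,0,0,0,1],
  [0.915,0.637,1,0,0,0,1],
  [0.915,0.637,1,0,0,0,1],
])

```text
t: 16.7
tool_pos: [0.6189, 0.2047, 0.1944]
tool_rot: [2.359, 2.074, -0.0]
contact_force: [-0.3, 0.4, -0.3]
opening: 0.0852
grip_force: 0.0
```

Request:
jog_arm([
  [0.915,0.637,1,0,0,0,1],
  [0.915,0.637,1,0,0,0,1],
  [0.915,0.637,1,0,0,0,1],
  [0,0,1,0,0,0,1],
  [0,0,1,0,0,0,1],
  [0,0,1,0,0,0,1],
  [0,0,1,0,0,0,1],
  [0,0,0,0,0,0,1],
])

```text
t: 17.5
tool_pos: [0.6604, 0.2531, 0.0509]
tool_rot: [-2.357, -2.073, 0.01]
contact_force: [-0.6, -0.6, -0.2]
opening: 0.0852
grip_force: 0.0
```

Run:
```python
from h import *
o=ctrl.get_obs(); print(o['t'],o['tool_pos'].round(4),R.from_rotvec(o['tool_rot']).as_matrix().round(3).tolist())
a,_=snap('side','side8'); r=fitdisc('side',a,.6625,.2522,np.radians(-96)); print(r)
```

```text
17.5 [0.6604 0.2531 0.0509] [[0.128, 0.992, -0.007], [0.992, -0.128, -0.002], [-0.003, -0.007, -1.0]]
(array([ 0.66212184,  0.25294327, -1.68913119]), np.float64(29.846604460200613))
```

Request:
jog_arm([
  [0.12,0.09,1,0,0,0,1],
  [0,0,1,0,0,0,1],
  [0,0,0.5,0,0,0,1],
  [0,0,0.2,0,0,0,1],
  [0,0,0,0,0,0,1],
])

```text
t: 18.05
tool_pos: [0.6638, 0.2566, -0.0]
tool_rot: [-2.356, -2.077, 0.003]
contact_force: [-0.2, 0.1, -0.2]
opening: 0.0852
grip_force: 0.0
```

Request:
jog_arm([
  [0,0,0,0,0,0,0.4],
  [0,0,0,0,0,0,0.2],
  [0,0,0,0,0,0,0.2],
  [0,0,0,0,0,0,0.2],
])

```text
t: 18.45
tool_pos: [0.6684, 0.2578, 0.007]
tool_rot: [2.353, 2.075, 0.012]
contact_force: [0.2, -0.4, 10.8]
opening: 0.0513
grip_force: 9.5
```

Request:
jog_arm([
  [0,0,-0.2,0,0,0,1],
  [0,0,-1,0,0,0,1],
  [0,0,-1,0,0,0,1],
  [0,0,-1,0,0,0,1],
  [0,0,0,0,0,0,1],
  [0,0,0,0,0,0,1],
  [0,0,0,0,0,0,1],
])

```text
t: 19.15
tool_pos: [0.6638, 0.2566, 0.0643]
tool_rot: [-2.356, -2.078, 0.002]
contact_force: [-0.1, 1.2, -0.4]
opening: 0.0856
grip_force: 0.0
```

Run:
```python
from h import *
o=ctrl.get_obs(); print(o['t'],o['tool_pos'].round(4),o['contact_force'].round(1),R.from_rotvec(o['tool_rot']).as_matrix().round(3).tolist())
a,_=snap('side','side9'); r=fitdisc('side',a,.6625,.2522,np.radians(-96)); print(r)
u,v=proj('side',[.6625,.255,.02]).astype(int)
cv2.imwrite('pics/c10.png',cv2.resize(a[v-30:v+26,u-35:u+35],None,fx=8,fy=8,interpolation=cv2.INTER_CUBIC)[:,:,::-1])
```

```text
19.15 [0.6638 0.2566 0.0643] [-0.1  1.2 -0.4] [[0.125, 0.992, -0.002], [0.992, -0.125, -0.0], [-0.001, -0.002, -1.0]]
(array([ 0.66419007,  0.2532218 , -1.66269174]), np.float64(24.15517519421023))
```

View pics/c10.png

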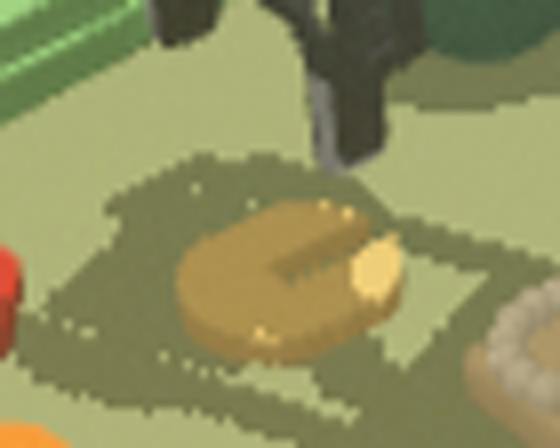

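Request:
jog_arm([
  [0,0,1,0,0,0,1],
  [0,0,1,0,0,0,1],
  [0,0,0.8,0,0,0,1],
  [0,0,0.4,0,0,0,1],
  [0,0,0.2,0,0,0,1],
  [0,0,0,0,0,0,1],
  [0,0,0,0,0,0,1],
])

```text
t: 19.9
tool_pos: [0.6653, 0.257, -0.0019]
tool_rot: [2.356, 2.078, 0.002]
contact_force: [-0.1, 0.2, 0.1]
opening: 0.0855
grip_force: 0.0
```

Request:
jog_arm([
  [0,-0.07,0.15,0,0,0,1],
  [0,0,0,0,0,0,1],
  [0,0,0,0,0,0,0.4],
  [0,0,0,0,0,0,0.2],
  [0,0,0,0,0,0,0.2],
  [0,0,0,0,0,0,0.2],
])

```text
t: 20.5
tool_pos: [0.6638, 0.2572, -0.0048]
tool_rot: [2.356, 2.078, 0.002]
contact_force: [-0.5, -0.2, 3.7]
opening: 0.0621
grip_force: 68.3
```

Request:
jog_arm([
  [0,0,-0.3,0,0,0,0.2],
  [0,0,-0.7,0,0,0,0.2],
  [0,0,-1,0,0,0,0.2],
  [0,0,-1,0,0,0,0.2],
  [0,0,-1,0,0,0,0.2],
  [0,0,-1,0,0,0,0.2],
  [0,0,-1,0,0,0,0.2],
  [0,0,-1,0,0,0,0.2],
])

```text
t: 21.3
tool_pos: [0.6636, 0.2571, 0.1376]
tool_rot: [2.355, 2.077, 0.003]
contact_force: [-0.9, 0.4, -3.1]
opening: 0.0623
grip_force: 67.6
```

Request:
jog_arm([
  [-0.5,-0.28,-1,0,0,0,0.2],
  [-1,-0.57,-1,0,0,0,0.2],
  [-1,-0.57,-1,0,0,0,0.2],
  [-1,-0.57,0,0,0,0,0.2],
  [-1,-0.57,0,0,0,0,0.2],
  [-1,-0.57,0,0,0,0,0.2],
  [-1,-0.57,0,0,0,0,0.2],
  [-1,-0.57,0,0,0,0,0.2],
])

```text
t: 22.1
tool_pos: [0.5594, 0.1182, 0.1966]
tool_rot: [2.355, 2.077, 0.003]
contact_force: [-1.2, 0.3, -3.1]
opening: 0.0618
grip_force: 67.7
```

Request:
jog_arm([
  [-1,-0.57,0,0,0,0,0.2],
  [-1,-0.57,0,0,0,0,0.2],
  [-0.35,-0.27,0,0,0,0,0.2],
  [0,0,0,0,0,0,0.2],
  [0,0,0,0,0,0,0.2],
])

```text
t: 22.6
tool_pos: [0.5264, 0.0761, 0.1954]
tool_rot: [2.355, 2.077, 0.003]
contact_force: [-0.7, 0.0, -2.3]
opening: 0.0621
grip_force: 67.6
```

```bash
cat > rem.py <<'E'
from h import *
S=np.array([.5177,.0065]); o=ctrl.get_obs(); M=R.from_rotvec(o['tool_rot']).as_matrix(); p=o['tool_pos']
d=np.r_[S-p[:2],0]; print(o['t'],p.round(4),o['contact_force'].round(1),'psi',np.degrees(np.arctan2(M[1,0],M[0,0])).round(2),'to spindle tool x,y mm:',(1000*(M.T@d)[:2]).round(1),'open',o['opening'].round(4),o['grip_force'].round(0))
E
python3 rem.py
```

```text
Traceback (most recent call last):
  File "rem.py", line 3, in <module>
    d=np.r_[S-p[:2],0]; print(o['t'],p.round(4),o['contact_force'].round(1),'psi',np.degrees(np.arctan2(M[1,0],M[0,0])).round(2),'to spindle tool x,y mm:',(1000*(M.T@d)[:2]).round(1),'open',o['opening'].round(4),o['grip_force'].round(0))
                                                                                                                                                                                              ^^^^^^^^^^^^^^^^^^
AttributeError: 'float' object has no attribute 'round'
```

```bash
sed -i "s/o\['opening'\].round(4),o\['grip_force'\].round(0)/round(o['opening'],4)/" rem.py; python3 rem.py
```

```text
22.6 [0.5264 0.0761 0.1954] [-0.7  0.  -2.3] psi 82.82 to spindle tool x,y mm: [-70.2   0. ] open 0.0621
```

Request:
jog_arm([
  [0,0,0.8,0,0,0,0.2],
  [0,0,0.45,0,0,0,0.2],
  [-0.5,0,0,0,0,0,0.2],
  [-0.5,0,0,0,0,0,0.2],
  [-0.3,0,0,0,0,0,0.2],
  [0,0,0,0,0,0,0.2],
])

```text
t: 23.2
tool_pos: [0.5229, 0.0488, 0.1698]
tool_rot: [2.357, 2.076, 0.001]
contact_force: [0.1, 0.0, -2.5]
opening: 0.0619
grip_force: 67.6
```

Request:
jog_arm([
  [-0.25,0,0,0,0,0,0.2],
  [-0.25,0,0,0,0,0,0.2],
  [-0.25,0,0,0,0,0,0.2],
  [0,0,0,0,0,0,0.2],
])

```text
t: 23.6
tool_pos: [0.5207, 0.0345, 0.1694]
tool_rot: [2.357, 2.077, 0.0]
contact_force: [-0.4, 0.6, -2.3]
opening: 0.0619
grip_force: 67.6
```

```bash
python3 rem.py
python3 - <<'E'
from h import *
a,_=snap('side','side11')
u,v=proj('side',[.517,.006,.18]).astype(int)
cv2.imwrite('pics/c11.png',cv2.resize(a[v-28:v+24,u-32:u+32],None,fx=9,fy=9,interpolation=cv2.INTER_CUBIC)[:,:,::-1])
E
```

```text
23.6 [0.5207 0.0345 0.1694] [-0.4  0.6 -2.3] psi 82.78 to spindle tool x,y mm: [-28.1   0.5] open 0.0619
```

View pics/c11.png

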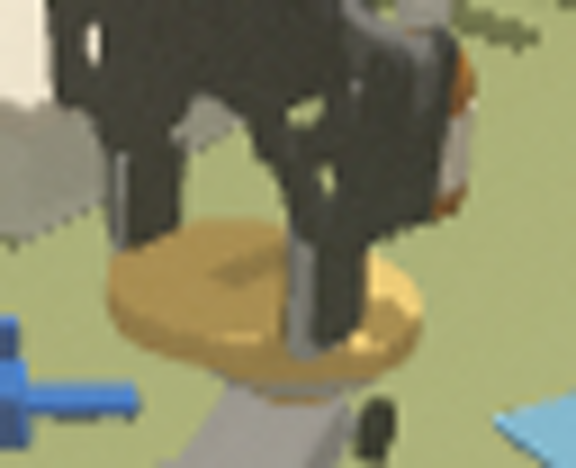

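Request:
jog_arm([
  [-0.3,0,0,0,0,0,0.2],
  [-0.3,0,0,0,0,0,0.2],
  [-0.3,0,0,0,0,0,0.2],
  [0,0,0,0,0,0,0.2],
])

```text
t: 24.05
tool_pos: [0.5184, 0.0164, 0.1693]
tool_rot: [2.357, 2.077, -0.0]
contact_force: [0.0, -0.8, -3.0]
opening: 0.0621
grip_force: 67.6
```

Request:
jog_arm([
  [-0.2,0,0,0,0,0,0.2],
  [-0.15,0,0,0,0,0,0.2],
  [0,0,0,0,0,0,0.2],
  [0,0,0,0,0,0,0.2],
])

```text
t: 24.45
tool_pos: [0.5176, 0.0102, 0.1693]
tool_rot: [-2.356, -2.078, -0.0]
contact_force: [-0.7, -0.2, -1.9]
opening: 0.0624
grip_force: 67.6
```

```bash
python3 rem.py
```

```text
24.45 [0.5176 0.0102 0.1693] [-0.7 -0.2 -1.9] psi 82.81 to spindle tool x,y mm: [-3.7  0.5] open 0.0624
```

Request:
jog_arm([
  [-0.1,0,0,0,0,0,0.2],
  [0,0,0.1,0,0,0,0.2],
  [0,0,0.1,0,0,0,0.2],
  [0,0,0.05,0,0,0,0.2],
  [0,0,0,0,0,0,0.2],
  [0,0,0,0,0,0,0.2],
])

```text
t: 25.05
tool_pos: [0.5173, 0.0083, 0.1642]
tool_rot: [-2.356, -2.078, 0.0]
contact_force: [-0.5, -0.8, -2.6]
opening: 0.0622
grip_force: 67.6
```

Request:
jog_arm([
  [0,0,0.05,0,0,0,0.2],
  [0,0,0.05,0,0,0,0.2],
  [0,0,0,0,0,0,0.2],
  [0,0,0,0,0,0,0.2],
])

```text
t: 25.45
tool_pos: [0.5173, 0.0082, 0.1623]
tool_rot: [-2.356, -2.078, 0.0]
contact_force: [0.2, -0.9, -2.2]
opening: 0.062
grip_force: 67.7
```

Request:
jog_arm([
  [0,0,0.05,0,0,0,0.2],
  [0,0,0.05,0,0,0,0.2],
  [0,0,0,0,0,0,0.2],
  [0,0,0,0,0,0,0.2],
])

```text
t: 25.85
tool_pos: [0.5176, 0.0082, 0.1621]
tool_rot: [2.356, 2.078, 0.0]
contact_force: [-3.5, 0.4, 5.6]
opening: 0.062
grip_force: 68.6
```

Request:
jog_arm([
  [0,0,0,0,0,0,0.6],
  [0,0,0,0,0,0,1],
  [0,0,0,0,0,0,1],
  [0,0,-0.5,0,0,0,1],
  [0,0,-1,0,0,0,1],
  [0,0,-1,0,0,0,1],
  [0,0,-1,0,0,0,1],
  [0,0,-1,0,0,0,1],
])

```text
t: 26.65
tool_pos: [0.5175, 0.0082, 0.2519]
tool_rot: [2.356, 2.078, 0.001]
contact_force: [-0.2, 0.1, -0.1]
opening: 0.0855
grip_force: 0.0
```

Request:
jog_arm([
  [0,0,-1,0,0,0.102,1],
  [0,0,-0.5,0,0,0.102,1],
  [0.96,-0.44,0,0,0,0,1],
  [0.96,-0.44,0,0,0,0,1],
  [0.96,-0.44,0,0,0,0,1],
  [0.96,-0.44,0,0,0,0,1],
  [0,0,0,0,0,0,1],
])

```text
t: 27.35
tool_pos: [0.505, 0.0935, 0.2811]
tool_rot: [2.512, 1.886, 0.002]
contact_force: [0.4, -0.5, -0.2]
opening: 0.0852
grip_force: 0.0
```

```bash
python3 rem.py; python3 look.py 12 B,.468,.343,73;  python3 - <<'E'
from rel import *
im=cv2.imread('pics/side12.png')[:,:,::-1].copy()
print('head now',fit('side',im,circ(.010),.217,.004,[.5175,.006],ex_dark,(12,9)))
def ex2(s):
    b,w=ex_disc(s); return b,np.ones_like(w)
# stack silhouette 20 mm
print('stack',fit('side',im,circ(.036),.167,.02,[.5175,.006],ex2,(44,34)))
print('stack',fit('side',cv2.imread('pics/side7.png')[:,:,::-1].copy(),circ(.036),.162,.01,[.5175,.006],ex2,(44,34)))
d=np.load('pics/side12.npy'); P=cloud('side',d)
u,v=proj('side',[.517,.0065,.177]).astype(int)
for dv,du in((-4,-8),(-4,8),(4,-8),(4,8),(0,-10),(0,10),(5,0)): print(P[v+dv,u+du].round(4),end=' ')
E
```

```text
27.35 [0.505  0.0935 0.2811] [ 0.4 -0.5 -0.2] psi 73.8 to spindle tool x,y mm: [-80.   36.5] open 0.0852
27.35 [0.505  0.0935 0.2811] [ 0.4 -0.5 -0.2]
B top [0.4682 0.345 ] 73.5 1.42
B side [0.4691 0.3396] 73.6 7.08
head now (array([0.5179, 0.0043]), np.float64(2.78))
stack (array([0.5191, 0.002 ]), np.float64(84.34))
stack (array([0.5195, 0.0008]), np.float64(76.5))
[0.5448 0.0059 0.1791] [ 0.7042 -0.3052  0.0013] [0.5189 0.0396 0.1783] [0.4882 0.0123 0.178 ] [0.5345 0.0278 0.1796] [ 0.4941 -0.0046  0.1807] [0.5002 0.0305 0.1783]
```

Request:
jog_arm([
  [0.953,-0.435,0,0,0,0,1],
  [0.953,-0.435,0,0,0,0,1],
  [0.953,-0.435,0,0,0,0,1],
  [0.953,-0.435,0,0,0,0,1],
  [0.953,-0.435,1,0,0,0,1],
  [0.953,-0.435,1,0,0,0,1],
  [0.953,-0.435,1,0,0,0,1],
  [0.953,-0.435,1,0,0,0,1],
])

```text
t: 28.25
tool_pos: [0.4819, 0.2576, 0.1999]
tool_rot: [2.516, 1.881, 0.001]
contact_force: [-0.5, -0.8, 0.5]
opening: 0.0856
grip_force: 0.0
```

Request:
jog_arm([
  [0.953,-0.435,1,0,0,0,1],
  [0.953,-0.435,1,0,0,0,1],
  [0.953,-0.435,1,0,0,0,1],
  [0.953,-0.435,1,0,0,0,1],
  [0,0,1,0,0,0,1],
  [0,0,1,0,0,0,1],
  [0,0,1,0,0,0,1],
  [0,0,0,0,0,0,1],
])

```text
t: 29.05
tool_pos: [0.4679, 0.3387, 0.057]
tool_rot: [-2.515, -1.881, 0.01]
contact_force: [-1.1, -1.6, 0.1]
opening: 0.0855
grip_force: 0.0
```

Request:
jog_arm([
  [0,0,0,0,0,0,1],
  [0,0,0,0,0,0,1],
])

```text
t: 29.25
tool_pos: [0.4708, 0.3408, 0.062]
tool_rot: [2.515, 1.882, 0.004]
contact_force: [0.1, -0.2, 0.1]
opening: 0.0849
grip_force: 0.0
```

```bash
python3 rem.py; python3 look.py 13 B,.468,.343,73
```

```text
29.25 [0.4708 0.3408 0.062 ] [ 0.1 -0.2  0.1] psi 73.61 to spindle tool x,y mm: [-307.5  139.4] open 0.0849
29.25 [0.4708 0.3408 0.062 ] [ 0.1 -0.2  0.1]
B top [0.463  0.3093] 115.2 153.71
B side [0.4683 0.3399] 73.1 26.71
```

Request:
jog_arm([
  [0.05,-0.12,1,0,0,0,1],
  [0,0,1,0,0,0,1],
  [0,0,0.8,0,0,0,1],
  [0,0,0.4,0,0,0,1],
  [0,0,0.15,0,0,0,1],
  [0,0,0,0,0,0,1],
  [0,0,0,0,0,0,1],
  [0,0,0,0,0,0,1],
])

```text
t: 30.15
tool_pos: [0.4681, 0.3427, -0.0057]
tool_rot: [2.515, 1.883, 0.003]
contact_force: [-0.0, 1.0, 0.3]
opening: 0.0853
grip_force: 0.0
```

Request:
jog_arm([
  [0,0,-0.08,0,0,0,1],
  [0,0,0,0,0,0,1],
  [0,0,0,0,0,0,0.4],
  [0,0,0,0,0,0,0.2],
  [0,0,0,0,0,0,0.2],
  [0,0,0,0,0,0,0.2],
])

```text
t: 30.75
tool_pos: [0.468, 0.3427, -0.0044]
tool_rot: [2.515, 1.883, 0.002]
contact_force: [0.1, -0.5, 4.7]
opening: 0.0619
grip_force: 67.1
```

Request:
jog_arm([
  [0,0,-0.3,0,0,0,0.2],
  [0,0,-0.7,0,0,0,0.2],
  [0,0,-1,0,0,0,0.2],
  [0,0,-1,0,0,0,0.2],
  [0,0,-1,0,0,0,0.2],
  [-0.5,0.2,-1,0,0,0,0.2],
  [-0.996,0.375,-1,0,0,0,0.2],
  [-0.996,0.375,-1,0,0,0,0.2],
])

```text
t: 31.55
tool_pos: [0.471, 0.2885, 0.1359]
tool_rot: [-2.514, -1.884, 0.001]
contact_force: [0.5, -0.0, -2.1]
opening: 0.0622
grip_force: 66.3
```

Request:
jog_arm([
  [-0.996,0.375,-1,0,0,0,0.2],
  [-0.996,0.375,-1,0,0,0,0.2],
  [-0.996,0.375,-1,0,0,0,0.2],
  [-0.996,0.375,-1,0,0,0,0.2],
  [-0.996,0.375,-1,0,0,0,0.2],
  [-0.996,0.375,0,0,0,0,0.2],
  [-0.996,0.375,0,0,0,0,0.2],
  [-0.996,0.375,0,0,0,0,0.2],
])

```text
t: 32.35
tool_pos: [0.4837, 0.1185, 0.2352]
tool_rot: [2.515, 1.883, -0.0]
contact_force: [0.3, 0.6, -3.0]
opening: 0.0624
grip_force: 66.4
```

Request:
jog_arm([
  [-0.996,0.375,0,0,0,0,0.2],
  [-0.996,0.375,0,0,0,0,0.2],
  [-0.996,0.375,0,0,0,0,0.2],
  [-0.996,0.375,0,0,0,0,0.2],
  [-0.996,0.375,0,0,0,0,0.2],
  [-0.996,0.375,0,0,0,0,0.2],
  [-0.996,0.375,0,0,0,0,0.2],
  [-0.996,0.375,0,0,0,0,0.2],
])

```text
t: 33.15
tool_pos: [0.4964, -0.0511, 0.235]
tool_rot: [-2.515, -1.883, 0.001]
contact_force: [0.4, -0.9, -2.9]
opening: 0.0621
grip_force: 66.4
```

Request:
jog_arm([
  [-0.5,0.175,0,0,0,0,0.2],
  [0,0,0,0,0,0,0.2],
  [0,0,0,0,0,0,0.2],
])

```text
t: 33.45
tool_pos: [0.4973, -0.0605, 0.2349]
tool_rot: [-2.514, -1.882, -0.0]
contact_force: [-0.1, 0.7, -2.7]
opening: 0.0615
grip_force: 66.4
```

```bash
python3 rem.py
```

```text
33.45 [ 0.4973 -0.0605  0.2349] [-0.1  0.7 -2.7] psi 73.64 to spindle tool x,y mm: [70.   0.7] open 0.0615
```

Request:
jog_arm([
  [0,0.03,1,0,0,0,0.2],
  [0,0,1,0,0,0,0.2],
  [0,0,0.7,0,0,0,0.2],
  [0,0,0,0,0,0,0.2],
  [0.5,0,0,0,0,0,0.2],
  [0.5,0,0,0,0,0,0.2],
  [0.3,0,0,0,0,0,0.2],
  [0,0,0,0,0,0,0.2],
])

```text
t: 34.25
tool_pos: [0.5062, -0.0353, 0.1819]
tool_rot: [2.512, 1.884, 0.002]
contact_force: [0.6, 0.9, -3.1]
opening: 0.0622
grip_force: 66.4
```

Request:
jog_arm([
  [0.25,0,0,0,0,0,0.2],
  [0.25,0,0,0,0,0,0.2],
  [0.25,0,0,0,0,0,0.2],
  [0,0,0,0,0,0,0.2],
])

```text
t: 34.65
tool_pos: [0.5098, -0.0214, 0.1809]
tool_rot: [-2.514, -1.883, -0.0]
contact_force: [0.2, -0.4, -2.0]
opening: 0.0622
grip_force: 66.4
```

```bash
python3 rem.py
```

```text
34.65 [ 0.5098 -0.0214  0.1809] [ 0.2 -0.4 -2. ] psi 73.68 to spindle tool x,y mm: [29.  -0.2] open 0.0622
```

Request:
jog_arm([
  [0.3,0,0,0,0,0,0.2],
  [0.3,0,0,0,0,0,0.2],
  [0.3,0,0,0,0,0,0.2],
  [0,0,0,0,0,0,0.2],
])

```text
t: 35.05
tool_pos: [0.5149, -0.0039, 0.1809]
tool_rot: [-2.514, -1.884, -0.0]
contact_force: [-0.2, -0.4, -2.0]
opening: 0.0623
grip_force: 66.4
```

Request:
jog_arm([
  [0.25,0,0,0,0,0,0.2],
  [0.2,0,0,0,0,0,0.2],
  [0,0,0,0,0,0,0.2],
  [0,0,0.1,0,0,0,0.2],
  [0,0,0.1,0,0,0,0.2],
  [0,0,0,0,0,0,0.2],
])

```text
t: 35.65
tool_pos: [0.5169, 0.004, 0.1763]
tool_rot: [-2.515, -1.882, 0.001]
contact_force: [0.0, 0.1, -2.3]
opening: 0.0618
grip_force: 66.4
```

```bash
python3 rem.py
```

```text
35.65 [0.5169 0.004  0.1763] [ 0.   0.1 -2.3] psi 73.63 to spindle tool x,y mm: [2.7 0. ] open 0.0618
```

Down about 4 mm to contact.

Request:
jog_arm([
  [0.05,0,0.08,0,0,0,0.2],
  [0,0,0.05,0,0,0,0.2],
  [0,0,0.05,0,0,0,0.2],
  [0,0,0,0,0,0,0.2],
  [0,0,0,0,0,0,0.2],
])

```text
t: 36.15
tool_pos: [0.5176, 0.005, 0.1733]
tool_rot: [-2.515, -1.883, 0.0]
contact_force: [0.2, -0.2, -2.9]
opening: 0.0622
grip_force: 66.4
```

Request:
jog_arm([
  [0,0,0.05,0,0,0,0.2],
  [0,0,0,0,0,0,0.2],
  [0,0,0,0,0,0,0.2],
])

```text
t: 36.45
tool_pos: [0.5177, 0.005, 0.1726]
tool_rot: [2.515, 1.883, 0.001]
contact_force: [-0.5, -0.9, -2.3]
opening: 0.0622
grip_force: 66.5
```

Request:
jog_arm([
  [0,0,0.06,0,0,0,0.2],
  [0,0,0,0,0,0,0.2],
  [0,0,0,0,0,0,0.2],
])

```text
t: 36.75
tool_pos: [0.5178, 0.005, 0.1725]
tool_rot: [2.515, 1.883, 0.0]
contact_force: [-3.8, 0.5, 6.1]
opening: 0.0618
grip_force: 67.3
```

Request:
jog_arm([
  [0,0,0,0,0,0,0.6],
  [0,0,0,0,0,0,1],
  [0,0,0,0,0,0,1],
  [0,0,-0.5,0,0,0,1],
  [0,0,-1,0,0,0,1],
  [0,0,-1,0,0,0,1],
  [0,0,-1,0,0,0,1],
  [0,0,-1,0,0,0,1],
])

```text
t: 37.55
tool_pos: [0.5177, 0.005, 0.2627]
tool_rot: [2.514, 1.882, 0.001]
contact_force: [0.2, 0.1, 0.4]
opening: 0.0854
grip_force: 0.0
```

Request:
jog_arm([
  [0,-0.5,-1,0,0,-0.14,1],
  [0.5,-1,-1,0,0,-0.14,1],
  [0.5,-1,0,0,0,-0.14,1],
  [0.5,-1,0,0,0,-0.14,1],
  [0,0,0,0,0,-0.14,1],
  [0,0,0,0,0,-0.11,1],
  [0,0,0,0,0,0,1],
])

```text
t: 38.25
tool_pos: [0.4503, 0.0417, 0.302]
tool_rot: [1.799, 2.574, 0.001]
contact_force: [0.6, 0.3, -0.2]
opening: 0.0855
grip_force: 0.0
```

```bash
cat > stack.py <<'E'
from rel import *
tag=sys.argv[1]
a,da=snap('side','side'+tag); b,db=snap('top','top'+tag)
P=cloud('side',da); m=(P[...,2]>.183)&(P[...,2]<.194)&(np.hypot(P[...,0]-.5177,P[...,1]-.0065)<.05)&(da>0)
q=P[m]; print('stack top pts',len(q),q.mean(0).round(4)); A=np.c_[q[:,:2],np.ones(len(q))]; print('slope',np.linalg.lstsq(A,q[:,2],rcond=None)[0].round(3), 'extent',q.min(0).round(3),q.max(0).round(3))
def ex2(s):
    br,w=ex_disc(s); return br,np.ones_like(w)
print('stack fit',fit('side',a,circ(.036),.172,.03,[.5175,.006],ex2,(48,40)))
for n,im in(('top',b),('side',a)):
    mm,lab,st,c=brass(n,im,None,None); print(n,[(st[i].tolist(),c[i].round(0).tolist()) for i in range(1,len(st)) if st[i][4]>150])
for n,im,d in(('top',b,db),('side',a,da)):
    Q=cloud(n,d); h=cv2.cvtColor(im,cv2.COLOR_RGB2HSV)
    m=(h[...,1]<60)&(h[...,2]>150)&(Q[...,2]>.022)&(Q[...,2]<.05)&(Q[...,0]>.38)&(Q[...,0]<.6)&(Q[...,1]<-.22)&(Q[...,1]>-.46)&(d>0)
    q=Q[m]; c=q.mean(0); w,V=np.linalg.eigh(np.cov((q-c)[:,:2].T)); ax=V[:,1]; ax=ax*np.sign(ax[1]); t=(q-c)[:,:2]@ax
    mid=(np.percentile(t,1)+np.percentile(t,99))/2; l=(q-c)[:,:2]@V[:,0]; lm=(np.percentile(l,2)+np.percentile(l,98))/2
    print(n,'light n',len(q),'yaw',np.degrees(np.arctan2(ax[1],ax[0])).round(2),'len',np.ptp(t).round(3),'centre',(c[:2]+mid*ax+lm*V[:,0]).round(4),'mean',c.round(4),'width',np.ptp(l).round(3))
E
python3 rem.py; python3 stack.py 14
```

```text
38.25 [0.4503 0.0417 0.302 ] [ 0.6  0.3 -0.2] psi 110.09 to spindle tool x,y mm: [-56.2  51.2] open 0.0855
stack top pts 288 [0.5137 0.0077 0.1881]
slope [ 0.008 -0.024  0.184] extent [ 0.481 -0.033  0.183] [0.553 0.042 0.192]
stack fit (array([5.199e-01, 5.000e-04]), np.float64(87.65))
top [([261, 190, 18, 22, 216], [271.0, 200.0]), ([333, 192, 27, 11, 178], [346.0, 197.0])]
side [([389, 63, 94, 19, 714], [437.0, 72.0]), ([393, 137, 59, 19, 249], [423.0, 146.0]), ([334, 181, 28, 23, 546], [348.0, 192.0]), ([265, 274, 33, 18, 219], [282.0, 283.0]), ([357, 296, 26, 29, 290], [370.0, 309.0])]
top light n 392 yaw 109.5 len 0.127 centre [ 0.4756 -0.3278] mean [ 0.4762 -0.3287  0.035 ] width 0.027
side light n 164 yaw 109.26 len 0.129 centre [ 0.4722 -0.325 ] mean [ 0.471  -0.3225  0.0363] width 0.028
```

Request:
jog_arm([
  [-0.979,-0.288,0,0,0,0,1],
  [-0.979,-0.288,0,0,0,0,1],
  [-0.979,-0.288,0,0,0,0,1],
  [-0.979,-0.288,0,0,0,0,1],
  [-0.979,-0.288,0,0,0,0,1],
  [-0.979,-0.288,0,0,0,0,1],
  [-0.979,-0.288,0,0,0,0,1],
  [-0.979,-0.288,0,0,0,0,1],
])

```text
t: 39.15
tool_pos: [0.4609, -0.1224, 0.3012]
tool_rot: [-1.802, -2.573, -0.0]
contact_force: [-0.1, 0.3, 0.3]
opening: 0.0855
grip_force: 0.0
```

Request:
jog_arm([
  [-0.979,-0.288,1,0,0,0,1],
  [-0.979,-0.288,1,0,0,0,1],
  [-0.979,-0.288,1,0,0,0,1],
  [-0.979,-0.288,1,0,0,0,1],
  [-0.979,-0.288,1,0,0,0,1],
  [-0.979,-0.288,1,0,0,0,1],
  [-0.979,-0.288,1,0,0,0,1],
  [-0.979,-0.288,1,0,0,0,1],
])

```text
t: 39.95
tool_pos: [0.4714, -0.2854, 0.1404]
tool_rot: [1.802, 2.573, 0.0]
contact_force: [-0.6, -0.1, 0.5]
opening: 0.0858
grip_force: 0.0
```

Request:
jog_arm([
  [-0.979,-0.288,1,0,0,0,1],
  [-0.979,-0.288,1,0,0,0,1],
  [0,0,1,0,0,0,1],
  [0,0,0,0,0,0,1],
  [0,0,0,0,0,0,1],
])

```text
t: 40.45
tool_pos: [0.4739, -0.3249, 0.081]
tool_rot: [-1.8, -2.573, -0.0]
contact_force: [0.1, -0.8, -0.1]
opening: 0.0854
grip_force: 0.0
```

```bash
python3 rem.py; python3 stack.py 15 | tail -2
python3 - <<'E'
from h import *
a=cv2.imread('pics/side15.png'); q=[proj('side',p) for p in([.4757,-.3295,.02],[.4757-.333*.135,-.3295+.943*.135,.02],ctrl.get_obs()['tool_pos'])]; print(q)
u,v=q[1].astype(int); c=cv2.resize(a[v-35:v+25,u-35:u+45],None,fx=9,fy=9,interpolation=cv2.INTER_CUBIC); cv2.imwrite('pics/c12.png',c); print(u-35,v-35)
E
```

```text
40.45 [ 0.4739 -0.3249  0.081 ] [ 0.1 -0.8 -0.1] psi 110.05 to spindle tool x,y mm: [296.3 154.8] open 0.0854
top light n 83 yaw 64.32 len 0.034 centre [ 0.4574 -0.2819] mean [ 0.4582 -0.2806  0.0344] width 0.028
side light n 160 yaw 109.45 len 0.146 centre [ 0.4733 -0.3267] mean [ 0.471  -0.3224  0.0362] width 0.027
[array([416.20557193, 200.51519984]), array([409.04933587, 220.99240446]), array([418.34483949, 184.07601129])]
374 185
```

View pics/c12.png

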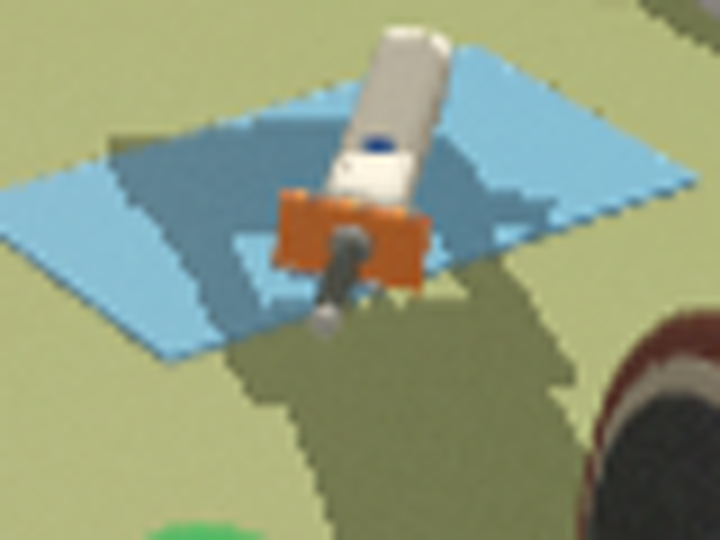

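Request:
jog_arm([
  [0,0,1,0,0,0,1],
  [0,0,1,0,0,0,1],
  [0,0,1,0,0,0,0.5],
  [0,0,0.55,0,0,0,0.2],
  [0,0,0,0,0,0,0.2],
  [0,0,0,0,0,0,0],
])

```text
t: 41.15
tool_pos: [0.4747, -0.3255, 0.0112]
tool_rot: [1.799, 2.574, -0.0]
contact_force: [0.7, -0.1, 0.1]
opening: 0.0426
grip_force: 0.0
```

Request:
jog_arm([
  [0,0,0,0,0,0,-0.2],
  [0,0,0,0,0,0,-0.5],
  [0,0,0,0,0,0,-0.6],
  [0,0,0,0,0,0,-0.6],
  [0,0,0,0,0,0,-0.6],
])

```text
t: 41.65
tool_pos: [0.4751, -0.326, 0.0119]
tool_rot: [1.798, 2.572, -0.0]
contact_force: [0.4, 0.7, 6.4]
opening: 0.027
grip_force: 60.6
```

Request:
jog_arm([
  [0,0,-0.3,0,0,0,-0.6],
  [0,0,-0.7,0,0,0,-0.6],
  [0,0,-1,0,0,0,-0.6],
  [0,0,-0.7,0,0,0,-0.6],
  [0,0,0,0,0,0,-0.6],
  [0,0,0,0,0,0,-0.6],
])

```text
t: 42.25
tool_pos: [0.474, -0.3251, 0.0644]
tool_rot: [1.8, 2.574, -0.0]
contact_force: [0.8, 0.3, -2.5]
opening: 0.0269
grip_force: 59.7
```

Request:
jog_arm([
  [0,0.5,0,0,0,0,-0.6],
  [0,1,0,0,0,0,-0.6],
  [0,1,0,0,0,0,-0.6],
  [0,1,0,0,0,0,-0.6],
  [0,1,0,0,0,0,-0.6],
  [0,1,0,0,0,0,-0.6],
  [0,1,0,0,0,0,-0.6],
  [0,1,0,0,0,0,-0.6],
])

```text
t: 43.05
tool_pos: [0.6166, -0.2718, 0.0628]
tool_rot: [-1.798, -2.575, -0.001]
contact_force: [0.5, 0.4, -2.2]
opening: 0.0271
grip_force: 59.7
```

Request:
jog_arm([
  [0.5,0.2,0,0,0,0,-0.6],
  [1,0,0,0,0,0,-0.6],
  [1,0,0,0,0,0,-0.6],
  [1,0,0,0,0,0,-0.6],
  [0.5,0,0,0,0,0,-0.6],
  [0,0,0,0,0,0,-0.6],
  [0,0,0,0,0,0,-0.6],
])

```text
t: 43.75
tool_pos: [0.5913, -0.1971, 0.0641]
tool_rot: [1.799, 2.575, -0.0]
contact_force: [-0.2, -0.2, -2.0]
opening: 0.0269
grip_force: 59.8
```

```bash
python3 rem.py
python3 - <<'E'
from h import *
o=ctrl.get_obs(); M=R.from_rotvec(o['tool_rot']).as_matrix(); p=o['tool_pos']
tip=p+M@[.1315,0,-.008]; print('tip pred',tip.round(4))
for n in('side','top'):
    im,d=snap(n,n+'16'); print(n,proj(n,tip).round(1), 'crown',proj(n,[.5177,.0065,.073]).round(1))
    u,v=proj(n,tip).astype(int); print('\n'.join(' '.join('%3d'%x for x in r) for r in cv2.cvtColor(im[v-8:v+9,u-12:u+13].copy(),cv2.COLOR_RGB2HSV)[...,1])) if n=='side' else 0
    print('\n'.join(' '.join('%3d'%x for x in r) for r in cv2.cvtColor(im[v-8:v+9,u-12:u+13].copy(),cv2.COLOR_RGB2GRAY))); print(u-12,v-8)
E
```

```text
43.75 [ 0.5913 -0.1971  0.0641] [-0.2 -0.2 -2. ] psi 110.11 to spindle tool x,y mm: [216.5   0.9] open 0.0269
tip pred [ 0.5461 -0.0736  0.072 ]
side [354.1 210. ] crown [345.4 224.5]
129 128 127 127 126 125 128 126 127 126 127 125 128 128 128 130 128 107  42  36 158 176 176 176 179
127 127 125 126 125 128 126 127 129 130 127 128 128 128 129 106  71  54  41  84 174 175 176 177 171
 66  88  89  88  90  89  87  88  90  68  67  68  65  67  62  57  37  43 120 162 176 174 176 175 176
 29  63  62  36  37  35  33  34  36  31  55  50  55  90  40  42  39  89 170 177 180 172 170 177 175
 22  27  50  91 116  98  98  95  92  67  26  48  78  58  60  52  49  79 115 125 153 166 172 181 177
 22  23  27  30  30  29  31  31  31  27  20  30  57  47  59  63  57  80  86  84  93  98 102 116 127
 22  22  22  24  24  22  22  23  22  21  27  23  27  54  56  59  61  84  82  82  83  82  82  84  84
 21  21  20  22  23  22  20  22  22  24  27  26  23  65  59  52  74  87  84  84  83  86  81  82  85
 14  22  22  20  24  22  22  22  23  24  27  27  36  66  61  68  67  85  81  87  80  80  80  82  85
 15  16  16  16 
[... 3537 characters left out ...]
 126 128 128 128 126 127 127 118 121 118 117 105  84  74  73  77  77  74  80  71  77  72  76
161 131 126 127 128 128 125 126 126 129 126 124 110  90  79  75  74  77  75  77  75  74  76  76  69
169 130 125 125 127 128 129 128 127 127 123 118  93  79  77  75  76  78  73  75  78  73  73  76  76
175 128 123 124 126 128 126 124 128 129 127 115  91  74  73  76  74  75  78  72  72  76  77  76  75
176 128 127 128 125 128 125 126 126 126 126 108  84  75  76  71  74  76  74  75  76  77  77  78  77
170 129 122 125 128 125 126 128 128 127 118  96  80  73  75  73  74  75  75  76  75  76  74  72  75
167 130 115 124 124 127 127 128 126 125 114  90  77  77  79  76  72  77  77  74  75  74  73  77  77
359 192
```

Run:
```python
from h import *
d=np.load('pics/top16.npy'); P=cloud('top',d)
m=(P[...,2]>.055)&(P[...,2]<.095)&(P[...,0]>.5)&(P[...,0]<.6)&(P[...,1]<-.055)&(P[...,1]>-.14)
x=np.array([-.343,.939]); y=np.array([.939,.343]); T=np.array([.5913,-.1971])
q=P[m]; s=(q[:,:2]-T)@x; l=(q[:,:2]-T)@y
o=np.argsort(-s)[:40]; print(np.c_[s[o],l[o],q[o,2]].round(4)[:40:2].tolist())
```

```text
[[0.1316, 0.0043, 0.0696], [0.1316, 0.0065, 0.0759], [0.1297, 0.003, 0.0747], [0.1286, -0.0032, 0.0725], [0.1277, 0.0017, 0.0796], [0.126, -0.0019, 0.0795], [0.1243, 0.0034, 0.0811], [0.122, 0.0001, 0.077], [0.1206, 0.0029, 0.0741], [0.1192, -0.0031, 0.0701], [0.1184, 0.0018, 0.0773], [0.1162, -0.0016, 0.0745], [0.1147, 0.0036, 0.0772], [0.1134, 0.0064, 0.0751], [0.1118, 0.0027, 0.0757], [0.1102, -0.0009, 0.0765], [0.1082, 0.0045, 0.0758], [0.1069, 0.0007, 0.0787], [0.1046, -0.0027, 0.0745], [0.1038, 0.0065, 0.0718]]
```

Request:
jog_arm([
  [0.5,0.04,-0.04,0,0,0,-0.6],
  [0.5,0,0,0,0,0,-0.6],
  [0.5,0,0,0,0,0,-0.6],
  [0.5,0,0,0,0,0,-0.6],
  [0.3,0,0,0,0,0,-0.6],
  [0.3,0,0,0,0,0,-0.6],
  [0.2,0,0,0,0,0,-0.6],
  [0,0,0,0,0,0,-0.6],
])

```text
t: 44.65
tool_pos: [0.5725, -0.1437, 0.0649]
tool_rot: [-1.799, -2.575, -0.0]
contact_force: [0.2, 0.2, -1.8]
opening: 0.0266
grip_force: 59.8
```

```bash
python3 rem.py
```

```text
44.65 [ 0.5725 -0.1437  0.0649] [ 0.2  0.2 -1.8] psi 110.12 to spindle tool x,y mm: [159.8   0.2] open 0.0266
```

Request:
jog_arm([
  [0.1,0,0,0,0,0,-0.6],
  [0.1,0,0,0,0,0,-0.6],
  [0.1,0,0,0,0,0,-0.6],
  [0,0,0,0,0,0,-0.6],
  [0,0,0,0,0,0,-0.6],
  [0,0,0,0,0,0,-0.6],
])

```text
t: 45.25
tool_pos: [0.5706, -0.1386, 0.0649]
tool_rot: [1.8, 2.575, 0.0]
contact_force: [-0.2, -0.2, -1.8]
opening: 0.0269
grip_force: 59.8
```

```bash
python3 rem.py
python3 - <<'E'
from h import *
# measure tip vs crown in side view: crown is bright low-sat, check depth points
im,d=snap('side','side17'); P=cloud('side',d); h=cv2.cvtColor(im,cv2.COLOR_RGB2HSV)
u,v=proj('side',[.5177,.0065,.073]).astype(int); print(u,v)
g=cv2.cvtColor(im,cv2.COLOR_RGB2GRAY)
print('\n'.join(' '.join('%3d/%2d'%(g[b,a],h[b,a,1]//4) for a in range(u-3,u+14)) for b in range(v-10,v+9)))
E
```

```text
45.25 [ 0.5706 -0.1386  0.0649] [-0.2 -0.2 -1.8] psi 110.09 to spindle tool x,y mm: [1.545e+02 1.000e-01] open 0.0269
345 224
230/ 2 225/ 4 225/ 4 225/ 3 221/ 4 185/ 4 139/ 5 138/ 6 129/ 5 120/ 6  82/11  85/22 109/39 112/44 110/44 109/44 110/44
226/ 3 226/ 3 225/ 4 225/ 3 221/ 4 216/ 4 165/ 5 137/ 6 124/ 6 111/ 6  89/ 8 101/19 119/23 119/25 111/31 115/32 111/40
226/ 3 226/ 3 225/ 3 222/ 3 221/ 3 211/ 4 149/ 5 135/ 6 103/ 7 103/ 7  96/15 118/20 119/21 119/20 117/21 119/22 117/23
227/ 3 226/ 3 222/ 4 223/ 3 219/ 3 190/ 4 138/ 6 113/ 6  87/ 9  95/12 114/21 119/20 120/21 119/21 120/20 119/20 119/20
234/ 2 231/ 2 224/ 3 225/ 3 209/ 4 148/ 6 133/ 6 151/ 6  99/10 106/18 119/21 121/19 120/20 120/20 121/20 119/21 120/19
217/ 3 220/ 3 221/ 3 217/ 3 165/ 5 137/ 5 131/ 6 116/ 7 115/10 119/20 120/21 121/20 120/21 119/20 118/20 120/20 119/20
166/ 4 170/ 5 183/ 4 183/ 4 139/ 6 138/ 6 130/ 5  85/11 122/15 120/20 120/21 119/20 121/20 120/20 120/20 119/21 119/21
147/ 5 140/ 6 146/ 5 149/ 5 137/ 5 137/ 6 105/ 7  93/13 118/19 120/21 119/21 120/20 121/20 119/20 118/21 119/20 118/20
145/ 5 141/ 6 138/ 6 1
[... 586 characters left out ...]
 141/ 5 140/ 5 139/ 6 136/ 6 128/17 120/21 120/21 120/20 119/21 119/21 119/20 120/21 120/21 120/21 174/20
139/ 5 140/ 5 141/ 5 138/ 6 139/ 5 137/ 6 129/22 122/21 119/21 119/21 120/20 120/21 118/21 120/20 121/21 169/20 175/19
140/ 5 139/ 5 142/ 6 138/ 5 137/ 6 137/ 6 133/24 126/22 121/20 120/20 118/21 119/21 119/20 120/20 167/20 175/19 173/20
139/ 6 139/ 5 141/ 7 140/ 6 138/ 6 138/ 6 141/23 132/24 127/21 120/20 119/21 120/20 120/20 168/20 175/19 175/19 176/19
139/ 5 139/ 5 141/ 5 138/ 6 138/ 5 137/ 6 141/24 139/24 137/24 128/21 114/18 121/21 168/20 175/19 175/19 174/19 175/19
139/ 5 140/ 6 143/ 6 138/ 6 137/ 5 137/ 6 144/24 141/24 142/24 139/24 136/ 7 127/12 139/14 162/18 158/19 134/20 133/20
```

Request:
jog_arm([
  [0,0,0,0,0,0,-0.6],
  [0,0,0,0,0,0,-0.6],
  [0,0,0,0,0,0,-0.6],
  [0,0,0,0,0,0,-0.6],
  [0,0,0,0,0,0,-0.6],
  [0,0,0,0,0,0,-0.6],
  [0,0,0,0,0,0,-0.6],
  [0,0,0,0,0,0,-0.6],
])

```text
t: 46.1
tool_pos: [0.5706, -0.1385, 0.0649]
tool_rot: [1.8, 2.575, 0.0]
contact_force: [0.0, -0.3, -2.3]
opening: 0.0267
grip_force: 59.8
```

Request:
jog_arm([
  [0,0,0,0,0,0,-0.6],
  [0,0,0,0,0,0,-0.6],
  [0,0,0,0,0,0,-0.6],
  [0,0,0,0,0,0,-0.6],
  [0,0,0,0,0,0,-0.6],
  [0,0,0,0,0,0,-0.6],
  [0,0,0,0,0,0,-0.6],
  [0,0,0,0,0,0,-0.6],
])

```text
t: 46.9
tool_pos: [0.5706, -0.1385, 0.0649]
tool_rot: [-1.8, -2.575, 0.0]
contact_force: [-0.6, -0.4, -2.4]
opening: 0.0269
grip_force: 59.8
```

Request:
jog_arm([
  [0,0,0,0,0,0,-0.6],
  [0,0,0,0,0,0,-0.6],
  [0,0,0,0,0,0,-0.6],
  [0,0,0,0,0,0,-0.6],
  [0,0,0,0,0,0,-0.6],
  [0,0,0,0,0,0,-0.6],
  [0,0,0,0,0,0,-0.6],
  [0,0,0,0,0,0,-0.6],
])

```text
t: 47.7
tool_pos: [0.5706, -0.1385, 0.0649]
tool_rot: [-1.8, -2.575, -0.0]
contact_force: [-0.3, 0.5, -2.5]
opening: 0.0266
grip_force: 59.8
```

Request:
jog_arm([
  [0,0,0,0,0,0,-0.6],
  [0,0,0,0,0,0,-0.6],
  [0,0,0,0,0,0,-0.6],
  [0,0,0,0,0,0,-0.6],
  [0,0,0,0,0,0,-0.6],
  [0,0,0,0,0,0,-0.6],
  [0,0,0,0,0,0,-0.6],
  [0,0,0,0,0,0,-0.6],
])

```text
t: 48.5
tool_pos: [0.5706, -0.1385, 0.0649]
tool_rot: [-1.8, -2.575, -0.0]
contact_force: [-0.2, 0.1, -1.5]
opening: 0.027
grip_force: 59.8
```

Request:
jog_arm([
  [0,0,0,0,0,0,-0.6],
  [0,0,0,0,0,0,-0.6],
  [0,0,0,0,0,0,-0.6],
  [0,0,0,0,0,0,-0.6],
  [0,0,0,0,0,0,-0.6],
  [0,0,0,0,0,0,-0.6],
  [0,0,0,0,0,0,-0.6],
  [0,0,0,0,0,0,-0.6],
])

```text
t: 49.3
tool_pos: [0.5706, -0.1386, 0.0649]
tool_rot: [1.8, 2.575, -0.0]
contact_force: [0.1, -0.1, -3.0]
opening: 0.027
grip_force: 59.8
```

```bash
python3 rem.py
python3 - <<'E'
from h import *
# mat pose from initial top image: blue mask
im=cv2.imread('pics/top0.png')[:,:,::-1].copy(); h=cv2.cvtColor(im,cv2.COLOR_RGB2HSV)
m=((h[...,0]>95)&(h[...,0]<112)&(h[...,1]>80)).astype(np.uint8); m[:180]=0
c=max(cv2.findContours(m,0,1)[0],key=cv2.contourArea); bx=cv2.boxPoints(cv2.minAreaRect(c))
q=np.array([pz('top',*p,.004)[:2] for p in bx]); print(q.round(3).tolist(),q.mean(0).round(4)); e=q[1]-q[0]; f=q[2]-q[1]; print(np.linalg.norm(e),np.linalg.norm(f),np.degrees(np.arctan2(e[1],e[0])),np.degrees(np.arctan2(f[1],f[0])))
E
```

```text
49.3 [ 0.5706 -0.1386  0.0649] [ 0.1 -0.1 -3. ] psi 110.09 to spindle tool x,y mm: [1.544e+02 1.000e-01] open 0.027
[[0.472, -0.172], [0.584, -0.213], [0.499, -0.449], [0.389, -0.405]] [ 0.4859 -0.3098]
0.11935662836956636 0.25055705712786325 -20.402451440098034 -109.80620623352148
```

Request:
jog_arm([
  [-0.3,0,0,0,0,0,-0.6],
  [-0.7,0,0,0,0,0,-0.6],
  [-1,0,0,0,0,0,-0.6],
  [-1,0,0,0,0,0,-0.6],
  [-1,0,0,0,0,0,-0.6],
  [-0.5,0,0,0,0,0,-0.6],
  [0,0,0,0,0,0,-0.6],
])

```text
t: 50.0
tool_pos: [0.6021, -0.2253, 0.065]
tool_rot: [1.802, 2.572, -0.0]
contact_force: [-0.4, 0.0, -2.6]
opening: 0.0268
grip_force: 59.8
```

Request:
jog_arm([
  [0,0,0,0,0,0.1,-0.6],
  [0,0,0,0,0,0.178,-0.6],
  [0,0,0,0,0,0.178,-0.6],
  [0,0,0,0,0,0.178,-0.6],
  [0,0,0,0,0,0.178,-0.6],
  [0,0,0,0,0,0.077,-0.6],
  [0,0,0,0,0,0,-0.6],
])

```text
t: 50.7
tool_pos: [0.6013, -0.2225, 0.0647]
tool_rot: [-2.571, -1.804, 0.0]
contact_force: [-0.2, -0.2, -2.2]
opening: 0.0271
grip_force: 59.7
```

Request:
jog_arm([
  [-0.5,-0.33,0,0,0,0,-0.6],
  [-0.98,-0.66,0,0,0,0,-0.6],
  [-0.98,-0.66,0,0,0,0,-0.6],
  [-0.98,-0.66,0,0,0,0,-0.6],
  [-0.98,-0.66,0,0,0,0,-0.6],
  [-0.98,-0.66,0,0,0,0,-0.6],
  [-0.48,-0.33,0,0,0,0,-0.6],
  [0,0,0,0,0,0,-0.6],
])

```text
t: 51.5
tool_pos: [0.4857, -0.3073, 0.0648]
tool_rot: [-2.573, -1.802, 0.0]
contact_force: [-0.2, 0.0, -2.1]
opening: 0.0268
grip_force: 59.8
```

```bash
python3 rem.py
```

```text
51.5 [ 0.4857 -0.3073  0.0648] [-0.2  0.  -2.1] psi 69.99 to spindle tool x,y mm: [305.8 -77.3] open 0.0268
```

Lower 53 mm gently onto the mat.

Request:
jog_arm([
  [0,0,1,0,0,0,-0.6],
  [0,0,0.8,0,0,0,-0.6],
  [0,0,0.4,0,0,0,-0.6],
  [0,0,0.2,0,0,0,-0.6],
  [0,0,0.1,0,0,0,-0.6],
  [0,0,0,0,0,0,-0.6],
  [0,0,0,0,0,0,-0.6],
])

```text
t: 52.2
tool_pos: [0.4875, -0.3069, 0.0156]
tool_rot: [2.571, 1.803, 0.001]
contact_force: [0.7, 0.2, -3.0]
opening: 0.0271
grip_force: 59.9
```

Request:
jog_arm([
  [0,0,0.1,0,0,0,-0.6],
  [0,0,0.08,0,0,0,-0.6],
  [0,0,0,0,0,0,-0.6],
  [0,0,0,0,0,0,-0.6],
])

```text
t: 52.6
tool_pos: [0.4874, -0.307, 0.0119]
tool_rot: [2.571, 1.803, 0.0]
contact_force: [-0.1, 0.5, 1.1]
opening: 0.027
grip_force: 60.1
```

Request:
jog_arm([
  [0,0,0,0,0,0,-0.3],
  [0,0,0,0,0,0,0],
  [0,0,0,0,0,0,0.3],
  [0,0,0,0,0,0,0.6],
  [0,0,-0.3,0,0,0,0.6],
  [0,0,-1,0,0,0,0.6],
  [0,0,-1,0,0,0,0.6],
  [0,0,-1,0,0,0,0.6],
])

```text
t: 53.4
tool_pos: [0.487, -0.3066, 0.0783]
tool_rot: [2.572, 1.804, 0.0]
contact_force: [0.5, -0.5, 1.2]
opening: 0.0686
grip_force: 0.0
```

Request:
jog_arm([
  [0,0,-1,0,0,0,0.6],
  [0,0,-1,0,0,0,0.6],
  [0,0,-1,0,0,0,0.6],
  [-1,-1,-1,0,0,0,0.6],
  [-1,-1,0,0,0,0,0.6],
  [-1,-1,0,0,0,0,0.6],
  [-1,-1,0,0,0,0,0.6],
  [-1,-1,0,0,0,0,0.6],
])

```text
t: 54.2
tool_pos: [0.358, -0.367, 0.1579]
tool_rot: [2.571, 1.804, -0.0]
contact_force: [0.7, -0.7, -0.1]
opening: 0.0682
grip_force: 0.0
```

```bash
python3 rem.py; python3 stack.py 18
python3 - <<'E'
from h import *
im=cv2.imread('pics/side18.png')[:,:,::-1].copy(); c=np.array([.4872-.0012,-.307-.0033]); x=np.array([.342,.94])
print('tip px pred',proj('side',[*(c+.135*x),.02]))
d=np.load('pics/top18.npy'); P=cloud('top',d)
q=P.reshape(-1,3); s=(q[:,:2]-c)@x; l=(q[:,:2]-c)@[.94,-.342]
k=(abs(l)<.006)&(q[:,2]>.013); print([(round(a,3),np.median(q[k&(abs(s-a)<.005),2]).round(3) if (k&(abs(s-a)<.005)).any() else None) for a in np.arange(-.07,.15,.02)])
E
```

```text
54.2 [ 0.358  -0.367   0.1579] [ 0.7 -0.7 -0.1] psi 70.1 to spindle tool x,y mm: [405.6  23.1] open 0.0682
stack top pts 287 [0.5139 0.0076 0.188 ]
slope [ 0.005 -0.02   0.185] extent [ 0.482 -0.032  0.183] [0.551 0.042 0.193]
stack fit (array([5.201e-01, 2.000e-04]), np.float64(88.67))
top [([261, 190, 18, 22, 211], [270.0, 199.0]), ([331, 192, 30, 29, 595], [345.0, 206.0]), ([268, 274, 31, 9, 211], [283.0, 278.0])]
side [([389, 54, 73, 27, 1113], [432.0, 66.0]), ([391, 128, 61, 28, 359], [418.0, 143.0]), ([334, 181, 33, 23, 553], [348.0, 192.0]), ([265, 275, 33, 17, 199], [281.0, 283.0]), ([189, 283, 32, 25, 423], [205.0, 294.0]), ([357, 296, 26, 29, 287], [370.0, 309.0])]
top light n 383 yaw 69.61 len 0.127 centre [ 0.4876 -0.3086] mean [ 0.4871 -0.3089  0.035 ] width 0.028
side light n 251 yaw 69.53 len 0.142 centre [ 0.485  -0.3054] mean [ 0.4821 -0.3024  0.0339] width 0.03
tip px pred [377.40235387 212.13895258]
[(np.float64(-0.07), None), (np.float64(-0.05), np.float64(0.036)), (np.float64(-0.03), np.float64(0.037)), (np.float64(-0.01), np.float64(0.035)), (np.float64(0.01), np.float64(0.037)), (np.float64(0.03), np.float64(0.035)), (np.float64(0.05), np.float64(0.035)), (np.float64(0.07), np.float64(0.031)), (np.float64(0.09), np.float64(0.024)), (np.float64(0.11), np.float64(0.024)), (np.float64(0.13), np.float64(0.023))]
```

Run:
```python
from rel import *
im=cv2.imread('pics/top18.png')[:,:,::-1].copy()
print('top disc',fitdisc('top',im,.5177,.009,np.radians(73.6),.182))
print('head',fit('top',im,circ(.010),.217,.004,[.5175,.009],ex_dark,(12,12)))
m=((cv2.cvtColor(im,cv2.COLOR_RGB2HSV)[...,1]>95)*255).astype(np.uint8)
mm,lab,st,c=brass('top',im,None,None); i=[i for i in range(1,len(st)) if 590<st[i][4]<600][0]
ct=max(cv2.findContours((lab==i).astype(np.uint8),0,1)[0],key=cv2.contourArea); (u,v),r=cv2.minEnclosingCircle(ct); print('enclosing',pz('top',u,v,.178),r)
```

```text
top disc (array([0.51895503, 0.00704506, 1.22967267]), np.float64(118.87156244495019))
head (array([0.5177, 0.0094]), np.float64(1.54))
enclosing [0.52020058 0.00608345 0.178     ] 14.828573226928711
```

```bash
python3 -c "
from station import ctrl
print(ctrl.finish_job())"
```

```text
the job is handed in; nothing more can be done
None
```

I pressed the plunger onto the crown, seated all three brass discs with slots over 130° apart, held the curing light aimed about 15 mm from the crown for over 4 s, laid it flat on its mat, and handed the job in at 54 s; the hand-in returned no verdict.

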